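Load and start the pigment jar shaker

TASK

Get the shaker running: stand every glass pigment jar on the table upright in a pocket of the shaker's cradle, one to a pocket, gripping the glass gently (a grip of no more than 45 N) and setting it down rather than dropping it. Then fit the loose T-handle fully home on the square shaft and turn it clockwise to its stop to lock the clamp, and last press the middle key down so that the key that was down pops up. Leave the handle on the shaft, and do not disturb the tape roll, brush pot, palette knife and bottle.

Things in the scene. Friction and masses are not known exactly. Their poses are not given: they have to be found in the camera images.
- shaker: The jar shaker, a grey steel box 260 mm (its x) x 310 mm (its y) x 50 mm high, fixed to the table; origin at the centre of its underside, z up, its front (key side) faces its -x. On its deck: the cradle at the +x side, the square shaft at (-50, -100) mm and a row of three keys at x = -70 mm.
- cradle (a point): Centre of the cradle, on its inner floor (55 mm above the table); axes as the shaker's. The cradle is a low aluminium tray in four equal pockets in a row along y; each pocket is 60 mm (x) by about 54 mm (y) inside, its walls rise 13 mm above the inner floor. A rubber-faced clamp bar, 226 mm along y, 13 to 21 mm above the inner floor, stands over the front (-x) wall and advances 10 mm towards +x as the shaft is turned to its stop, leaving 50 mm beyond it for the jars.
- pocket0 (a point): Centre of pocket 0 of the cradle, on the inner floor, axes as the shaker's (pockets are numbered towards +y, pitch 58 mm).
- pocket1 (a point): Centre of pocket 1 of the cradle, on the inner floor, axes as the shaker's (pockets are numbered towards +y, pitch 58 mm).
- pocket2 (a point): Centre of pocket 2 of the cradle, on the inner floor, axes as the shaker's (pockets are numbered towards +y, pitch 58 mm).
- pocket3 (a point): Centre of pocket 3 of the cradle, on the inner floor, axes as the shaker's (pockets are numbered towards +y, pitch 58 mm).
- clamp_shaft (a joint): Angle of the square shaft (rad): grows as it turns clockwise seen from above, from 0 (clamp open) to its hard stop at 1.3 (clamp locked); it starts somewhere between 0 and 0.35. Friction about 0.08 N m; it stays where it is left.
- shaft_seat (a point): On the shaft's axis at the top face of the round steel collar (dia. 52 mm, 62 mm above the table) on which the handle's hub sits when fully home. The shaft is 16 mm square and stands 26 mm above this point, the top 4 mm tapering to 11 mm square; the point's x and y are square to the shaft's flats and turn with it, z up.
- handle_grip (a point): Centre of the grip bar of the loose T-handle: black bar 84 mm long (the point's x), 16 mm wide (y), 20 mm high, on a short neck (14 mm square, 12 mm high) over a square aluminium hub 46 x 46 x 34 mm. The handle stands upright on its hub; this point lies 56 mm above the hub's underside. Weighs about 0.18 kg.
- handle_bore (a point): Centre of the bore's mouth, in the middle of the hub's underside. The blind bore is 18 mm square, 30 mm deep (the taper is on the shaft); its sides are parallel to the handle's x and y, so it fits the shaft in any of four quarter turns. z up.
- key_left (a joint): The key at the shaker's +y end of the row: travel (m), 0 = up, 0.008 = down. It is down at the start.
- key_middle (a joint): The middle key: travel (m), 0 = up, 0.008 = down. The keys are interlocked: exactly one stays down; pressing another one past half its travel lets it snap down and makes the one that was down pop up. Pressing takes about 3 to 4 N.
- key_right (a joint): The key nearest the shaft: travel (m), 0 = up, 0.008 = down.
- key_left_top (a point): Centre of the top of the left (+y) key (white, 34 mm in x by 28 mm in y, neighbours at 44 mm pitch); 14 mm above the deck when up, 6 mm when down.
- key_middle_top (a point): Centre of the top of the middle key (white, 34 mm in x by 28 mm in y, neighbours at 44 mm pitch); 14 mm above the deck when up, 6 mm when down.
- key_right_top (a point): Centre of the top of the right (-y) key (white, 34 mm in x by 28 mm in y, neighbours at 44 mm pitch); 14 mm above the deck when up, 6 mm when down.
- jar0_mid (a point): Centre (half-way up) of a glass pigment jar with a paper label and a black lid, dia. 44 mm, 70 mm high, upright, about 0.16 kg (it varies). All jars are alike; some may be absent.
- jar1_mid (a point): Centre (half-way up) of a glass pigment jar with a paper label and a black lid, dia. 44 mm, 70 mm high, upright, about 0.16 kg (it varies). All jars are alike; some may be absent.
- jar2_mid (a point): Centre (half-way up) of a glass pigment jar with a paper label and a black lid, dia. 44 mm, 70 mm high, upright, about 0.16 kg (it varies). All jars are alike; some may be absent.
- jar3_mid (a point): Centre (half-way up) of a glass pigment jar with a paper label and a black lid, dia. 44 mm, 70 mm high, upright, about 0.16 kg (it varies). All jars are alike; some may be absent.
- tape_roll: Bystander: cardboard tape roll, dia. 90 mm, 24 mm high, lying flat; origin at the centre of its underside.
- brush_pot: Bystander: white ceramic pot, dia. 72 mm, 95 mm high; origin at the centre of its underside.
- palette_knife: Bystander: palette knife 200 mm long lying flat along its x.
- medium_bottle: Bystander: amber glass bottle, dia. 60 mm, 160 mm high; origin at the centre of its underside.
There are look-alikes about, which are no part of the job. What is shaped like the part that bears jar3_mid but purple is not meant.

How it is judged:
By the outcome, as a careful person would: the job done as asked, in the order asked, and still so for the second after the job is handed in, with the robot touching nothing.
Of jar0, jar1, jar2, jar3 only 3 to 4 are there at a start; the rules pass over those that are not, and their reading is None.
At some moment in a run one of handle may be knocked a few centimetres aside while the robot is not near it.
It also fails if it takes over 192 s, if anything falls off the work surface, if the arm or the gripper's body presses on something with over 40 N, if the wrist force passes 120 N, or if a joint passes its speed limit or range.

ROBOT

A 6-joint arm with a two-finger parallel gripper is mounted at the origin on the work surface. World frame = base frame: x ahead of the robot, y to its left, z up, the work surface at z = 0. Lengths are in m, angles in rad, forces in N, time in s.
With the tool pointing down it reaches from about 0.25 to 0.725 m from the base axis. Payload 4 kg.
Tool frame: the origin (TCP) lies midway between the tips of the shut fingers; the grasp point (between the pads) lies 19 mm behind it (bot.grip_point_offset is the distance from the TCP to the grasp point, in m); z points along the fingers, y is the line along which they close (so a half turn about z gives the same grasp; the last joint's range is limited). The gripper opens to 85 mm and grips with 20 to 120 N. Pads are 22 mm wide; open, the fingers measure 114 mm over their backs; the gripper's body (76 mm by 85 mm) begins 54 mm behind the grasp point. The pads swing forward as they close: fully open they stand 13 mm farther back than shut.
Start: joints at [-1.198, 0.241, 0.005, 1.335, 0, 1.571], TCP at [0.182, -0.466, 0.206] pointing down, gripper open.
Joint ranges: [-2.72, 2.72], [-1.05, 1.87], [-1.09, 1.28], [-1.99, 2.15], [-1.42, 1.44], [-3.14, 3.14]. Speed limits (rad/s): [2.79, 2.79, 3.14, 3.14, 3.14, 3.14].

INTERFACE

Orientations are given as a unit quaternion [x, y, z, w].
In Python, from workcell import bot gives the robot as it stands.
- The arm moves only by the tool step_arm, never from a script. Its argument "targets" is text: rows parted by semicolons, each of 7 numbers parted by spaces: the opening, from -1 (shut) to 1 (fully open), so that 0 is half open, then the shift along the world's x, y, z normalised to -1 to 1, where 1 is 0.5 m, then the turn, a rotation vector about the world's x, y, z normalised to -1 to 1, where 1 is pi/4 rad. In form: gripper x y z wx wy wz; .... A call has 1 to 10 rows; each row is the pose to reach, as a shift and turn from the pose commanded when the call began; what a row does not reach only later rows make up. A row lasts 1/12 s, in which the tool goes at most 41.7 mm and 7.16 degrees, less where a joint would pass 70% of its speed; a pose out of reach is approached as far as the arm can. A call with a number of a shift or a turn outside -1 to 1 is refused whole. A call with a gripper value outside its range is refused whole. The fingers move at their own pace and stop on an object; the grip force is fixed at half the most. Time passes only in rows, so rows that repeat a pose let the fingers close. It gives the time, the measured TCP pose, the force, the opening and the grip force at its end, in the units of the state.
- bot.get_obs(): the state, without advancing time (a new reading comes with each control period).
- bot.camera(name): name is "scene" or "top" or "wrist"; returns the picture (480x640x3 uint8, red, green, blue); there is no depth.
- bot.camera_info(name): a dict with "vertical_fov" (degrees; the focal length in pixels is half the picture's height over the tangent of half this angle, whatever the lens; pixels are square), "cx", "cy" (the principal point, pixels), "pose" (4x4, takes a point from camera to world coordinates). Camera axes: x right, y up, looking along -z (the intrinsics and any distortion apply to the point x, -y, -z); pixel columns grow to the right and rows downward; lengths in m; the calibration is good to about 2 mm. A picture is of the moment at which its call begins: read the wrist's pose just before it. camera_info takes no time and is no camera call; for the wrist camera it gives the pose at the moment of the call.
- bot.job_done(): hands the job in; it is judged then, once.
The state is a dict: "clock": time; "joint_pos": joint angles; "joint_vel": joint speeds; "tau": joint torques, N m; "eef_pos": TCP position; "tool_rot": TCP orientation; "ft_force": force on the tool from outside, world axes, zero at the start; "ft_torque": the same for the moment, N m; "grip_width": finger opening in m; "grasp_force": force on a finger pad.
Only numpy, scipy, OpenCV 4.12 (cv2) and the standard library are available. Lean on these libraries where they do the work, as an engineer would, in place of code of your own. Each camera call takes 0.05 s, during which the arm holds its last target. There are 200 camera calls.

## Working session

There is one attempt and no reset: what is moved stays moved. The work goes in short steps, Python scripts to look and compute and a tool call to move; the robot and the scene stay as the last step left them, time stands still between calls to the robot, and variables do not carry over. Pictures are saved under pics/ and viewed, at most 14 in all, crops included, and the job is handed in when it is done.

Besides the shell and the picture viewer there is one more tool, called after "Call:" by a JSON object that holds its "api" and its "payload". step_arm: Moves the arm, as the interface text tells. Scaled input: -1 to 1 covers 0.5 m each way for a shift and pi/4 rad each way for a turn. Its arguments: {"type":"object","properties":{"targets":{"type":"string"}},"required":["targets"]}

```bash
ls; mkdir -p pics
python3 - <<'E'
from workcell import bot
import cv2,numpy as np
np.set_printoptions(precision=4,suppress=True)
print(bot.get_obs())
for n in ("scene","top","wrist"):
    print(n,bot.camera_info(n))
for n in ("scene","top"):
    cv2.imwrite(f"pics/{n}0.png",bot.camera(n)[:,:,::-1])
E
```

```text
pics
{'clock': 0.0, 'joint_pos': array([-1.198 ,  0.2414,  0.0037,  1.3352, -0.    ,  1.5708]), 'joint_vel': array([-0.0008, -0.001 ,  0.0002,  0.0006,  0.0013, -0.0003]), 'tau': array([  0.0004, -37.232 ,  25.2407,   0.017 ,   0.0001,  -0.    ]), 'eef_pos': array([ 0.1819, -0.465 ,  0.2046]), 'tool_rot': array([ 0.9827,  0.1853, -0.0002, -0.001 ]), 'ft_force': array([-0.1271,  0.9512,  1.1606]), 'ft_torque': array([-0.0147, -0.0722, -0.0024]), 'grasp_force': 0.0, 'grip_width': 0.0854693831291768}
scene {'vertical_fov': 53.44214318319116, 'cx': 330.7244575899053, 'cy': 242.53579708724735, 'pose': array([[ 0.8712, -0.2784,  0.4044,  1.0583],
       [ 0.4906,  0.5239, -0.6963, -0.6335],
       [-0.0181,  0.805 ,  0.593 ,  0.7115],
       [ 0.    ,  0.    ,  0.    ,  1.    ]])}
top {'vertical_fov': 52.65012209894944, 'cx': 317.97422673449836, 'cy': 241.38933220741006, 'pose': array([[ 0.0177,  0.9806, -0.1955,  0.3984],
       [-0.9995,  0.0221,  0.0204,  0.1102],
       [ 0.0243,  0.195 ,  0.9805,  1.198 ],
       [ 0.    ,  0.    ,  0.    ,  1.    ]])}
wrist {'vertical_fov': 66.97010166500486, 'cx': 316.3581273474857, 'cy': 244.16122356436142, 'pose': array([[ 0.3637,  0.8938,  0.2625,  0.2482],
       [-0.9315,  0.3496,  0.1003, -0.4401],
       [-0.0021, -0.281 ,  0.9597,  0.3722],
       [ 0.    ,  0.    ,  0.    ,  1.    ]])}
```

View pics/top0.png

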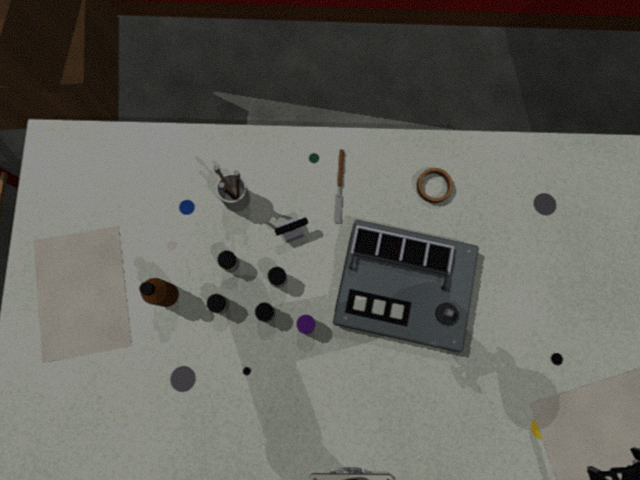

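View pics/scene0.png

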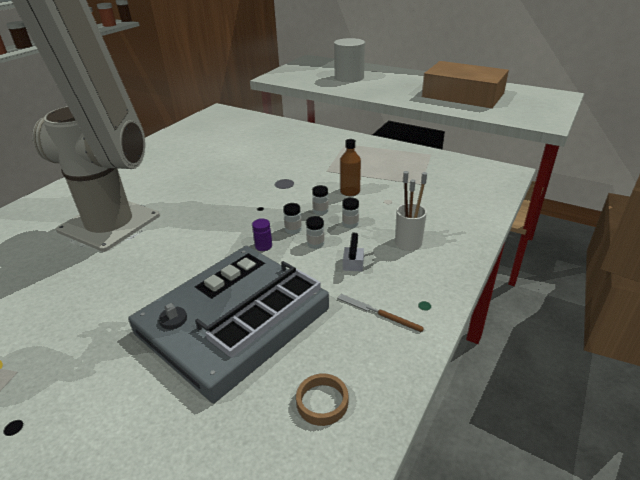

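Top view: the jars with black lids are at about (227,260), (277,276), (217,303) and (264,312). The purple look-alike is at (306,324) and the loose handle at (292,229). The shaker is around (405,285), with keys at (360,303), (378,307) and (397,311) and the shaft at (447,313). The scene view shows the same layout: four black-lidded jars with white labels, and a purple one at (262,235).

```bash
cat > h.py <<'E'
import numpy as np,cv2
from workcell import bot
np.set_printoptions(precision=4,suppress=True)
def ray(ci,p):
    f=240/np.tan(np.radians(ci["vertical_fov"])/2); P=np.array(ci["pose"])
    d=P[:3,:3]@np.array([(p[0]-ci["cx"])/f,-(p[1]-ci["cy"])/f,-1.]); return P[:3,3],d/np.linalg.norm(d)
def onplane(ci,p,z):
    o,d=ray(ci,p); return o+d*(z-o[2])/d[2]
def proj(ci,X):
    f=240/np.tan(np.radians(ci["vertical_fov"])/2); P=np.array(ci["pose"])
    c=P[:3,:3].T@(np.array(X)-P[:3,3]); return np.array([ci["cx"]+f*c[0]/-c[2],ci["cy"]-f*c[1]/-c[2]])
def tri(rs):
    A=sum(np.eye(3)-np.outer(d,d) for o,d in rs); b=sum((np.eye(3)-np.outer(d,d))@o for o,d in rs)
    X=np.linalg.solve(A,b); return X,max(np.linalg.norm((np.eye(3)-np.outer(d,d))@(X-o)) for o,d in rs)
def blobs(mask,lo,hi):
    n,l,s,c=cv2.connectedComponentsWithStats(mask.astype(np.uint8))
    return [(c[i],s[i]) for i in range(1,n) if lo<=s[i,4]<=hi]
E
python3 - <<'E'
from h import *
T=bot.camera_info("top");S=bot.camera_info("scene")
t=cv2.imread("pics/top0.png");s=cv2.imread("pics/scene0.png")
td=t.max(2)<45; sd=s.max(2)<45
print("top dark");B=[b for b in blobs(td,60,700) if b[0][1]>130 and b[0][1]<400]
for c,st in B: print(c,st,onplane(T,c,.06))
print("scene dark");C=[b for b in blobs(sd,40,900) if b[0][1]>150]
for c,st in C: print(c,st)
print("pairs")
for c,_ in B:
    for e,_ in C:
        X,r=tri([ray(T,c),ray(S,e)])
        if r<.006 and 0.02<X[2]<.12: print(c,e,X,r)
w=(t.min(2)>150); 
print("keys")
for c,st in blobs(w[285:330,340:420],50,500): c=c+[340,285]; print(c,st,onplane(T,c,.064),onplane(T,c,.056))
c=cv2.resize(t[205:365,315:495],None,fx=4,fy=4,interpolation=cv2.INTER_CUBIC);cv2.imwrite("pics/shk.png",c[:600,:720])
E
```

```text
top dark
[232.4598 188.8448] [219 175  22  25 174] [0.751  0.2971 0.06  ]
[290.9079 226.2675] [275 218  33  17 228] [0.6609 0.1523 0.06  ]
[226.8113 259.7698] [218 251  19  19 265] [0.5761 0.3013 0.06  ]
[276.7336 276.0154] [268 267  18  19 259] [0.54   0.1822 0.06  ]
[160.8586 292.7347] [140 281  39  26 573] [0.4954 0.4498 0.06  ]
[216.899  303.1481] [207 294  22  19 297] [0.4738 0.3187 0.06  ]
[264.6975 311.8861] [256 303  19  19 281] [0.4558 0.2072 0.06  ]
[446.1534 314.1506] [435 303  24  23 352] [ 0.4586 -0.2162  0.06  ]
[364.4592 330.3776] [335 323  61  15  98] [ 0.4178 -0.0247  0.06  ]
[556.5161 358.7419] [552 354  10  11  93] [ 0.3614 -0.4693  0.06  ]
scene dark
[ 90.9674 175.3953] [ 63 168  54  13 215]
[405.7286 199.7714] [405 183   3  34  70]
[319.8369 191.0142] [313 186  15  11 141]
[350.1728 203.4691] [343 198  16  12 162]
[291.4601 209.184 ] [284 203  16  13 163]
[314.4894 222.6968] [307 216  16  14 188]
[353.0449 246.4808] [349 233   9  27 156]
[535.2558 245.062 ] [526 237  27  17 129]
[559.479  256.6891] [547 249  26  14 119]
[583.85 257.2 ] [575 248  19  17  60]
[229.
[... 196 characters left out ...]
 24 420]
[169.9573 322.6646] [159 315  28  15 164]
[231.2706 333.6047] [214 321  35  26 473]
[166.0287 357.4659] [135 329  65  60 279]
[ 13.027  427.4432] [  4 421  19  14 185]
pairs
[290.9079 226.2675] [353.0449 246.4808] [0.662  0.1522 0.0521] 0.0007940428678176482
[226.8113 259.7698] [350.1728 203.4691] [0.576  0.3011 0.0618] 0.00012030739709993953
[276.7336 276.0154] [314.4894 222.6968] [0.5399 0.1822 0.0615] 7.61423600118002e-05
[216.899  303.1481] [319.8369 191.0142] [0.4742 0.3187 0.0621] 0.0006201068951194349
[264.6975 311.8861] [291.4601 209.184 ] [0.456  0.2073 0.0615] 0.0003665577231329812
[446.1534 314.1506] [169.9573 322.6646] [ 0.4579 -0.2227  0.0438] 0.0023474626199366834
keys
```

View pics/shk.png

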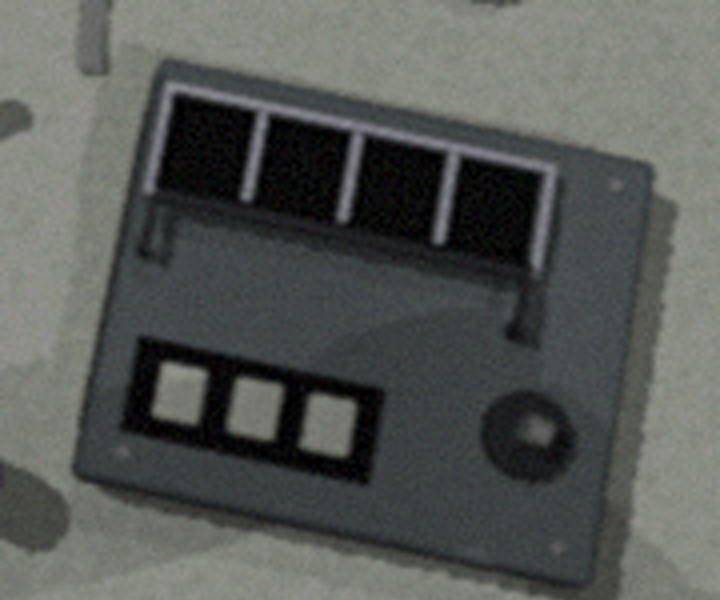

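Call:
{"api": "step_arm", "payload": {"targets": "1 0.1 0.1 0.23 0 0 0.2; 1 0.18 0.2 0.23 0 0 0.4; 1 0.25 0.3 0.23 0 0 0.6; 1 0.32 0.38 0.23 0 0 0.8; 1 0.38 0.45 0.23 0 0 1; 1 0.43 0.51 0.23 0 0 1; 1 0.48 0.57 0.23 0 0 1; 1 0.53 0.63 0.23 0 0 1; 1 0.58 0.69 0.23 0 0 1; 1 0.63 0.75 0.23 0 0 1"}}

```text
clock: 0.93
eef_pos: [0.4297, -0.1706, 0.3161]
tool_rot: [0.837, 0.547, -0.0, 0.0]
ft_force: [0.9, -0.5, -0.3]
grip_width: 0.0856
grasp_force: 0.0
```

Call:
{"api": "step_arm", "payload": {"targets": "1 0.05 0.06 0 0 0 0.15; 1 0.086 0.1 0 0 0 0.25; 1 0.086 0.1 0 0 0 0.25; 1 0.086 0.1 0 0 0 0.25; 1 0.086 0.1 0 0 0 0.25"}}

```text
clock: 1.35
eef_pos: [0.4714, -0.1226, 0.3155]
tool_rot: [0.779, 0.627, -0.001, -0.0]
ft_force: [0.3, -0.2, 0.0]
grip_width: 0.0856
grasp_force: 0.0
```

Run:
```python
from h import *
W=bot.camera_info("wrist");o=bot.get_obs();im=bot.camera("wrist")[:,:,::-1]
cv2.imwrite("pics/w1.png",im)
import json;json.dump({k:(np.array(v).tolist()) for k,v in W.items()},open("w1.json","w"))
print(o["clock"],o["eef_pos"],o["tool_rot"],o["joint_pos"],o["grip_width"])
```

```text
1.35 [ 0.4714 -0.1226  0.3155] [ 0.7794  0.6265 -0.0006 -0.0005] [-0.254   0.1977  0.2329  1.6075 -0.0004  1.5334] 0.08564152637962519
```

View pics/w1.png

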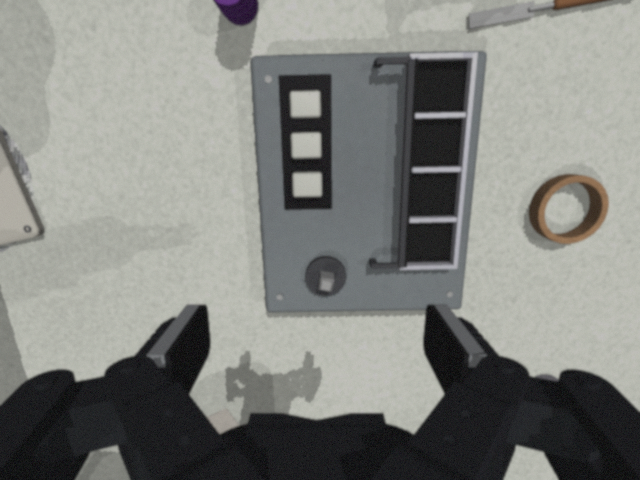

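The wrist view shows the whole shaker, with deck corners near (252,57), (486,51), (461,309) and (267,311). The keys are at (305,103), (306,145) and (307,184), the shaft at (326,278), and the cradle pockets span (440,85) to (430,243). The camera is above the footprint, so the silhouette is the deck's top edges.

Run:
```python
from h import *
import json
W=json.load(open("w1.json"));T=bot.camera_info("top");S=bot.camera_info("scene")
def deck(im,ci,box,z):
    m=np.zeros(im.shape[:2],np.uint8);x0,y0,x1,y1=box
    m[y0:y1,x0:x1]=(im.max(2)<115)[y0:y1,x0:x1]
    m=cv2.morphologyEx(m,cv2.MORPH_OPEN,np.ones((5,5)))
    n,l,s,c=cv2.connectedComponentsWithStats(m);i=1+s[1:,4].argmax()
    cn=cv2.findContours((l==i).astype(np.uint8),0,1)[0][0][:,0]
    h=cv2.convexHull(cn)[:,0]; P=np.array([onplane(ci,p,z)[:2] for p in h],np.float32)
    r=cv2.minAreaRect(P*1000); return np.array(r[0]),r[1],r[2]
w=cv2.imread("pics/w1.png");t=cv2.imread("pics/top0.png")
print("wrist",deck(w,W,(235,35,500,325),.05)); print("top",deck(t,T,(325,210,490,360),.05))
print("keys wrist")
for c,st in blobs(w[80:215,280:335].min(2)>140,150,1500): c=c+[280,80];print(c,st[4],onplane(W,c,.064)[:2],onplane(W,c,.056)[:2])
print("keys top")
for c,st in blobs(t[285:330,340:420].min(2)>110,50,500): c=c+[340,285]; print(c,st[4],onplane(T,c,.064)[:2],onplane(T,c,.056)[:2])
print("pockets wrist")
for c,st in blobs(w[45:275,405:475].max(2)<45,300,3000): c=c+[405,45];print(c,st,onplane(W,c,.055)[:2])
# collar and shaft
for ci,im,b in((W,w,(300,250,352,302)),(T,t,(430,298,465,330))):
    x0,y0,x1,y1=b; 
    for c,st in blobs(im[y0:y1,x0:x1].max(2)<60,100,3000): c=c+[x0,y0];print("collar",c,st,onplane(ci,c,.062)[:2])
    r=blobs(im[y0:y1,x0:x1].max(2)>95,3,300)
    for c,st in r: print("bright",c+[x0,y0],st,onplane(ci,c+[x0,y0],.088)[:2])
cv2.imwrite("pics/shaft.png",cv2.resize(w[245:310,290:365],None,fx=8,fy=8,interpolation=cv2.INTER_CUBIC))
```

```text
wrist (array([ 589.3603, -115.9028]), (255.51220703125, 113.33174133300781), 79.43485260009766)
top (array([ 520.9955, -132.5197]), (331.2903137207031, 277.96209716796875), 79.01557922363281)
keys wrist
[305.1951 103.3261] 687 [ 0.482  -0.0158] [ 0.4819 -0.0151]
[305.894  144.5453] 651 [ 0.4731 -0.0579] [ 0.4729 -0.0579]
[307.0228 184.0472] 615 [ 0.4646 -0.1008] [ 0.4642 -0.1017]
keys top
[359.3302 302.3113] 106 [ 0.4819 -0.0123] [ 0.4825 -0.0132]
[377.828  306.6344] 93 [ 0.4727 -0.0555] [ 0.4733 -0.0566]
[396.3409 310.6023] 88 [ 0.4644 -0.0986] [ 0.4649 -0.1001]
pockets wrist
[439.1914  85.417 ] [   8   16   54   52 2513] [ 0.6285 -0.0287]
[435.1775 141.8557] [   5   74   52   48 2203] [ 0.6168 -0.0867]
[431.5295 193.8207] [   2  128   50   44 1913] [ 0.6051 -0.1446]
[428.1266 241.8504] [   0  178   48   40 1651] [ 0.5935 -0.2024]
bright [326.2381 282.4921] [ 20  23  14  18 189] [ 0.4624 -0.2146]
collar [446.5421 313.959 ] [  5   4  26  25 439] [ 0.459  -0.2166]
bright [449.3333 312.3333] [19 14  2  2  3] [ 0.4614 -0.2156]
```

View pics/shaft.png

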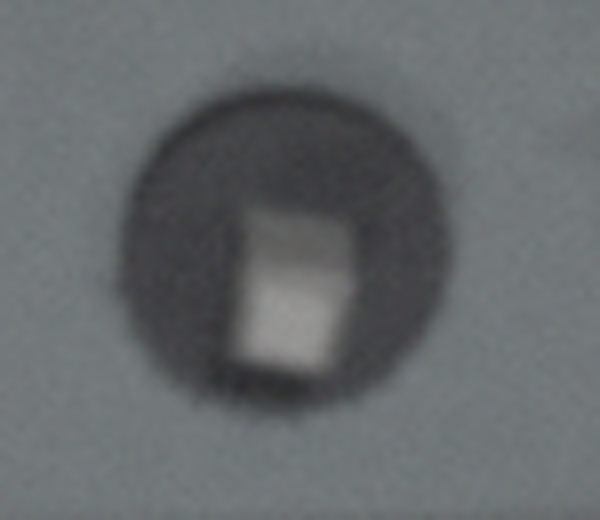

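Run:
```python
from h import *
import json
W=json.load(open("w1.json"));T=bot.camera_info("top")
w=cv2.imread("pics/w1.png");t=cv2.imread("pics/top0.png")
yaw=np.radians(-11.45);R=np.array([[np.cos(yaw),-np.sin(yaw)],[np.sin(yaw),np.cos(yaw)]])
print("cam",np.array(W["pose"])[:3,3])
for n,im,ci,(x0,y0,x1,y1) in(("w",w,W,(235,35,505,328)),("t",t,T,(322,208,492,362))):
    g=cv2.GaussianBlur(im,(3,3),0).max(2)[y0:y1,x0:x1]
    th,_=cv2.threshold(g,0,255,cv2.THRESH_OTSU)
    m=((g<th)|(abs(cv2.cvtColor(im,cv2.COLOR_BGR2HSV)[y0:y1,x0:x1,0].astype(int)-100)<15)&(g<th+8)).astype(np.uint8)
    m=cv2.morphologyEx(m,cv2.MORPH_CLOSE,np.ones((9,9)));m=cv2.morphologyEx(m,cv2.MORPH_OPEN,np.ones((5,5)))
    l,s=cv2.connectedComponentsWithStats(m)[1:3];i=1+s[1:,4].argmax()
    cn=max(cv2.findContours((l==i).astype(np.uint8),0,1)[0],key=len)[:,0]+[x0,y0]
    P=np.array([onplane(ci,p,.05)[:2] for p in cv2.convexHull(cn)[:,0]],np.float32)
    r=cv2.minAreaRect(P*1000);print(n,th,r)
for nm,b in(("p",(405,45,475,275)),):
    x0,y0,x1,y1=b;m=(w[y0:y1,x0:x1].max(2)<60).astype(np.uint8)
    m=cv2.morphologyEx(m,cv2.MORPH_OPEN,np.ones((7,7)))
    for cn in cv2.findContours(m,0,1)[0]:
        if cv2.contourArea(cn)<800: continue
        q=cn[:,0]+[x0,y0]
        d={z:np.array([R.T@onplane(W,p,z)[:2] for p in q]) for z in(.055,.068,.076)}
        pc=lambda z,a,k:np.percentile(d[z][:,a],k)
        print("x front@.076 %.4f rear@.055 %.4f @.068 %.4f | y lo@.055 %.4f @.068 %.4f hi@.055 %.4f @.068 %.4f"%(pc(.076,0,5),pc(.055,0,95),pc(.068,0,95),pc(.055,1,5),pc(.068,1,5),pc(.055,1,95),pc(.068,1,95)))
for k in((.4731,-.0579),(.4727,-.0555),(.4590,-.2166)): print("key/collar shk",R.T@np.array(k))
print("campos shk",R.T@np.array(W["pose"])[:2,3])
g=w[250:302,300:352].max(2);
for c,st in blobs(g<72,300,2500): print("collar w",c+[300,250],st,onplane(W,c+[300,250],.058)[:2])
```

```text
cam [ 0.4869 -0.0537  0.483 ]
w 96.0 ((589.265380859375, -116.73167419433594), (252.20875549316406, 109.55735778808594), 78.67713165283203)
t 93.0 ((523.3900756835938, -132.58563232421875), (327.5056457519531, 268.774658203125), 78.90245056152344)
x front@.076 0.5884 rear@.055 0.6501 @.068 0.6452 | y lo@.055 -0.1051 @.068 -0.1005 hi@.055 -0.0578 @.068 -0.0547
x front@.076 0.5882 rear@.055 0.6500 @.068 0.6450 | y lo@.055 -0.0469 @.068 -0.0441 hi@.055 0.0024 @.068 0.0036
x front@.076 0.5881 rear@.055 0.6499 @.068 0.6450 | y lo@.055 0.0118 @.068 0.0128 hi@.055 0.0620 @.068 0.0614
x front@.076 0.5881 rear@.055 0.6497 @.068 0.6448 | y lo@.055 0.0708 @.068 0.0700 hi@.055 0.1213 @.068 0.1189
key/collar shk [0.4752 0.0372]
key/collar shk [0.4743 0.0394]
key/collar shk [ 0.4929 -0.1212]
campos shk [0.4879 0.0441]
collar w [323.9951 272.9021] [  6   6  39  40 817] [ 0.4605 -0.2136]
```

Call:
{"api": "step_arm", "payload": {"targets": "1 0.05 0.06 -0.02 0 0 0.1; 1 0.1 0.12 -0.04 0 0 0.2; 1 0.14 0.19 -0.07 0 0 0.3; 1 0.18 0.25 -0.1 0 0 0.4; 1 0.22 0.31 -0.13 0 0 0.5; 1 0.26 0.37 -0.16 0 0 0.6; 1 0.3 0.43 -0.19 0 0 0.71; 1 0.34 0.49 -0.21 0 0 0.71; 1 0.38 0.55 -0.23 0 0 0.71; 1 0.38 0.55 -0.23 0 0 0.71"}}

```text
clock: 2.23
eef_pos: [0.6626, 0.1561, 0.1948]
tool_rot: [0.576, 0.818, -0.002, -0.003]
ft_force: [-1.9, -0.2, -1.2]
grip_width: 0.0853
grasp_force: 0.0
```

Call:
{"api": "step_arm", "payload": {"targets": "1 0 0 0 0 0 0; 1 0 0 0 0 0 0; 1 0 0 0 0 0 0"}}

```text
clock: 2.48
eef_pos: [0.662, 0.1504, 0.2024]
tool_rot: [0.578, 0.816, 0.0, 0.001]
ft_force: [-0.2, 0.6, 0.2]
grip_width: 0.0852
grasp_force: 0.0
```

```bash
cat >> h.py <<'E'
import json
def snap(name):
    W=bot.camera_info("wrist");o=bot.get_obs();im=np.ascontiguousarray(bot.camera("wrist")[:,:,::-1]);cv2.imwrite(f"pics/{name}.png",im)
    json.dump({k:np.array(v).tolist() for k,v in W.items()},open(f"{name}.json","w"))
    q=o["tool_rot"];print("t",o["clock"],"tcp",o["eef_pos"],"yaw",np.degrees(2*np.arctan2(q[1],q[0])),"tilt",q[2:])
    return im,W,o
E
python3 - <<'E'
from h import *
im,W,o=snap("w2")
print(o["joint_pos"])
m=im.max(2)<50
for c,st in blobs(m,300,20000): print(c,st,onplane(W,c,.066)[:2],onplane(W,c,.07)[:2])
E
```

```text
t 2.4833 tcp [0.662  0.1504 0.2024] yaw 109.40596780919648 tilt [0.0004 0.0006]
[ 0.2236  0.6206  0.5775  1.5262 -0.0003  1.4557]
[276.8695  13.5546] [ 248    0   57   33 1464] [0.5816 0.2903] [0.5823 0.2894]
[486.6467  64.0124] [451  37  69  58 886] [0.7426 0.3112] [0.7413 0.3099]
[91.0054 68.3493] [  60   38   63   62 2963] [0.4587 0.2081] [0.4611 0.2082]
[515.4704 110.1118] [493 103  42  14 304] [0.7791 0.289 ] [0.7773 0.288 ]
[189.1872 139.6813] [ 162  113   56   54 2350] [0.542  0.1819] [0.5433 0.1823]
[317.4993 218.5736] [ 307  174   21   92 1440] [0.661 0.155] [0.6607 0.1558]
[140.3763 276.4187] [ 89 250 108  54 566] [0.5289 0.0525] [0.5303 0.0546]
```

View pics/w2.png

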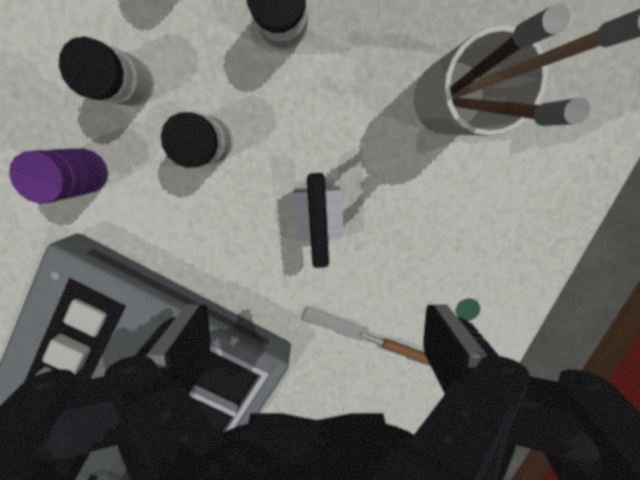

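The handle's bar is at (317,218), nearly parallel to the image columns, under the TCP. Jars are at (91,68), (189,140) and (277,13), the purple look-alike at (45,175) and the knife at (340,322). I'll try the grip law on the handle's bar before touching any glass.

Call:
{"api": "step_arm", "payload": {"targets": "0 0 0.006 -0.06 0 0 0.01; -0.1 0 0.006 -0.12 0 0 0.02; -0.2 0 0.006 -0.18 0 0 0.02; -0.3 0 0.006 -0.24 0 0 0.02; -0.4 0 0.006 -0.29 0 0 0.02; -0.4 0 0.006 -0.31 0 0 0.02; -0.4 0 0.006 -0.32 0 0 0.02; -0.5 0 0.006 -0.32 0 0 0.02; -0.5 0 0.006 -0.32 0 0 0.02; -0.5 0 0.006 -0.32 0 0 0.02"}}

```text
clock: 3.37
eef_pos: [0.6637, 0.1557, 0.0437]
tool_rot: [0.57, 0.821, 0.002, 0.002]
ft_force: [-0.2, -0.6, 0.8]
grip_width: 0.0213
grasp_force: 0.0
```

Call:
{"api": "step_arm", "payload": {"targets": "-0.6 0 0 0 0 0 0; -0.62 0 0 0 0 0 0; -0.62 0 0 0 0 0 0; -0.62 0 0 0 0 0 0"}}

```text
clock: 3.7
eef_pos: [0.6622, 0.1557, 0.0415]
tool_rot: [0.57, 0.821, 0.0, 0.0]
ft_force: [0.4, 0.4, -0.7]
grip_width: 0.0162
grasp_force: 0.0
```

Call:
{"api": "step_arm", "payload": {"targets": "-0.63 0 0 0 0 0 0; -0.63 0 0 0 0 0 0; -0.63 0 0 0 0 0 0"}}

```text
clock: 3.95
eef_pos: [0.6619, 0.1556, 0.0409]
tool_rot: [0.57, 0.821, -0.0, -0.0]
ft_force: [0.4, -0.6, 0.5]
grip_width: 0.0156
grasp_force: 0.0
```

Call:
{"api": "step_arm", "payload": {"targets": "-0.64 0 0 0 0 0 0; -0.64 0 0 0 0 0 0; -0.64 0 0 0 0 0 0"}}

```text
clock: 4.2
eef_pos: [0.6619, 0.1555, 0.0409]
tool_rot: [0.57, 0.821, -0.0, -0.0]
ft_force: [0.0, -0.1, -0.4]
grip_width: 0.0155
grasp_force: 0.0
```

Call:
{"api": "step_arm", "payload": {"targets": "-0.66 0 0 0 0 0 0; -0.66 0 0 0 0 0 0; -0.66 0 0 0 0 0 0"}}

```text
clock: 4.45
eef_pos: [0.6619, 0.1555, 0.041]
tool_rot: [0.57, 0.821, 0.0, -0.0]
ft_force: [-0.2, -0.3, -0.4]
grip_width: 0.0146
grasp_force: 0.0
```

Call:
{"api": "step_arm", "payload": {"targets": "-0.7 0 0 0 0 0 0; -0.7 0 0 0 0 0 0; -0.7 0 0 0 0 0 0"}}

```text
clock: 4.7
eef_pos: [0.6619, 0.1555, 0.041]
tool_rot: [0.57, 0.821, 0.0, -0.0]
ft_force: [0.4, 0.2, -0.3]
grip_width: 0.0128
grasp_force: 0.0
```

Call:
{"api": "step_arm", "payload": {"targets": "-0.74 0 0 0 0 0 0; -0.74 0 0 0 0 0 0; -0.74 0 0 0 0 0 0"}}

```text
clock: 4.95
eef_pos: [0.6619, 0.1555, 0.041]
tool_rot: [0.57, 0.821, 0.0, -0.0]
ft_force: [0.3, 0.1, -0.6]
grip_width: 0.0112
grasp_force: 0.0
```

Run:
```python
from h import *
im,W,o=snap("w3");print(o["grip_width"],o["grasp_force"])
```

```text
t 4.95 tcp [0.6619 0.1555 0.041 ] yaw 110.45746079941098 tilt [ 0. -0.]
0.011206884971053625 0.0
```

View pics/w3.png

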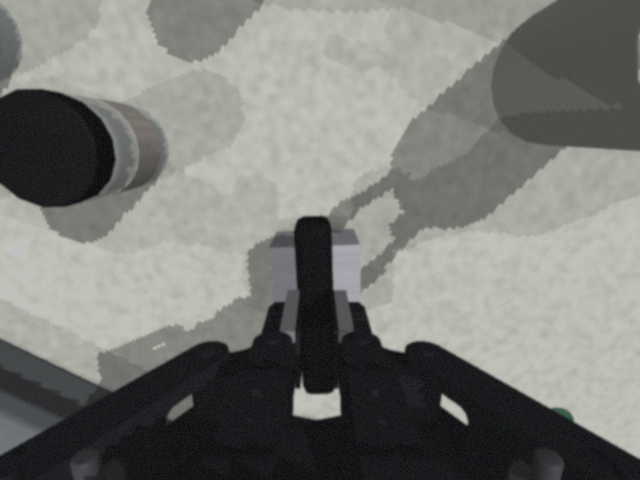

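The pads straddle the bar at (316,320) and are almost touching it, so the width reading is low by a few mm. I'll close on in small steps.

Call:
{"api": "step_arm", "payload": {"targets": "-0.77 0 0 0 0 0 0; -0.77 0 0 0 0 0 0; -0.77 0 0 0 0 0 0"}}

```text
clock: 5.25
eef_pos: [0.6619, 0.1555, 0.041]
tool_rot: [0.57, 0.821, 0.0, -0.0]
ft_force: [-0.4, -0.6, 0.3]
grip_width: 0.0098
grasp_force: 0.0
```

Call:
{"api": "step_arm", "payload": {"targets": "-0.8 0 0 0 0 0 0; -0.8 0 0 0 0 0 0; -0.8 0 0 0 0 0 0"}}

```text
clock: 5.5
eef_pos: [0.662, 0.1555, 0.041]
tool_rot: [0.57, 0.821, 0.0, 0.0]
ft_force: [-0.2, -0.4, -0.1]
grip_width: 0.0086
grasp_force: 0.0
```

Call:
{"api": "step_arm", "payload": {"targets": "-0.84 0 0 0 0 0 0; -0.84 0 0 0 0 0 0; -0.84 0 0 0 0 0 0"}}

```text
clock: 5.75
eef_pos: [0.6619, 0.1555, 0.041]
tool_rot: [0.57, 0.821, 0.0, -0.0]
ft_force: [0.1, 0.4, -1.0]
grip_width: 0.0069
grasp_force: 0.0
```

Call:
{"api": "step_arm", "payload": {"targets": "-0.88 0 0 0 0 0 0; -0.88 0 0 0 0 0 0; -0.88 0 0 0 0 0 0"}}

```text
clock: 6.0
eef_pos: [0.6619, 0.1555, 0.041]
tool_rot: [0.57, 0.821, -0.0, 0.0]
ft_force: [0.4, 0.4, -0.1]
grip_width: 0.005
grasp_force: 0.0
```

Run:
```python
from h import *
im,W,o=snap("w4");print(o["grip_width"],o["grasp_force"])
print("tcp px",proj(W,o["eef_pos"]))
cv2.imwrite("pics/w4c.png",cv2.resize(im[200:480,180:460],None,fx=2,fy=2))
```

```text
t 6.0 tcp [0.6619 0.1555 0.041 ] yaw 110.46245078566412 tilt [-0.  0.]
0.005020043568236952 0.0
tcp px [317.2834 285.9989]
```

View pics/w4c.png

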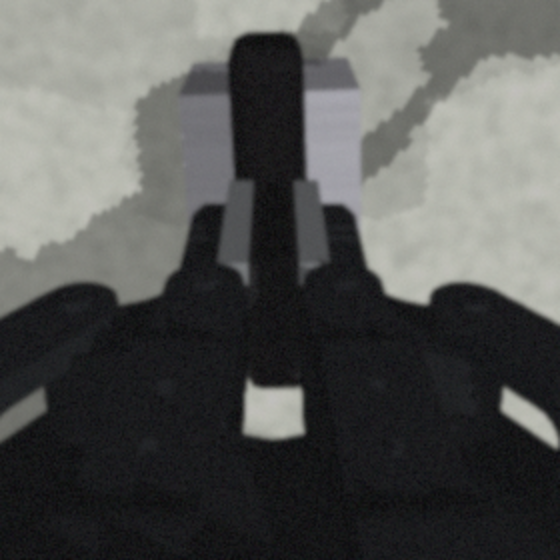

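The pads cover the bar's edges at crop x 235–252 and 295–303. Seen this way, the real pad tips are about 27 mm behind the reported TCP and just above the bar, which explains the zero force. I'll check this against the stated offset.

Run:
```python
from h import *
print(bot.grip_point_offset,[a for a in dir(bot) if not a.startswith("_")])
W=json.load(open("w4.json"));P=np.array(W["pose"]);o=bot.get_obs()
from scipy.spatial.transform import Rotation as Ro
R=Ro.from_quat(o["tool_rot"]).as_matrix()
# tip position predicted for front edge (tool x=11mm) at z behind TCP
for back in (0,.01,.02,.027,.035):
    print(back,[proj(W,o["eef_pos"]+R@np.array([x,.005,-back])) for x in(.011,0,-.011)])
# open tips in w2, TCP known there
W=json.load(open("w2.json"));P=np.array(W["pose"])
tcp=np.array([.662,.1504,.2024]);y=np.radians(109.406);R=np.array([[np.cos(y),np.sin(y),0],[np.sin(y),-np.cos(y),0],[0,0,-1]])
for back in (0,.013,.027,.04):
    print("open",back,[proj(W,tcp+R@np.array([x,s*.0427,-back])) for x in(.011,-.011) for s in(-1,1)])
```

```text
0.0187 ['Unreachable', 'camera', 'camera_info', 'get_obs', 'grip_point_offset', 'job_done']
0 [array([327.5425, 265.1328]), array([327.3649, 285.9849]), array([327.1933, 306.1373])]
0.01 [array([328.1622, 272.3848]), array([327.9635, 294.2766]), array([327.7719, 315.3933])]
0.02 [array([328.857, 280.516]), array([328.6333, 303.5544]), array([328.4179, 325.7295])]
0.027 [array([329.3958, 286.8205]), array([329.1516, 310.734 ]), array([328.9169, 333.7132])]
0.035 [array([330.0731, 294.7464]), array([329.8019, 319.7428]), array([329.5419, 343.7127])]
open 0 [array([230.0806, 265.2841]), array([404.5495, 265.1555]), array([233.0067, 306.2656]), array([401.6126, 306.1359])]
open 0.013 [array([223.5738, 274.8993]), array([411.2272, 274.7596]), array([226.9476, 318.5196]), array([407.8357, 318.3787])]
open 0.027 [array([215.369 , 287.0235]), array([419.6472, 286.8695]), array([219.3511, 333.8829]), array([415.6375, 333.7278])]
open 0.04 [array([206.3318, 300.3778]), array([428.9211, 300.2076]), array([211.0397, 350.6922]), array([424.1735, 350.5209])]
```

Open tips at (206,308) and (428,308) match 40 mm behind the TCP, so the shut tips sit about 28 mm behind the reported TCP. I'll allow for that, open, go 26 mm lower and try again.

Call:
{"api": "step_arm", "payload": {"targets": "-0.4 0 0 0 0 0 0; -0.4 0 0 0 0 0 0; -0.4 0 0 0 0 0 0; -0.4 0 0 0 0 0 0; -0.4 0 0 -0.03 0 0 0; -0.4 0 0 -0.052 0 0 0; -0.4 0 0 -0.052 0 0 0; -0.4 0 0 -0.052 0 0 0; -0.55 0 0 -0.052 0 0 0; -0.55 0 0 -0.052 0 0 0"}}

```text
clock: 6.88
eef_pos: [0.6624, 0.1556, 0.0156]
tool_rot: [0.57, 0.821, 0.0, 0.0]
ft_force: [0.1, 0.3, 0.4]
grip_width: 0.0195
grasp_force: 0.0
```

Call:
{"api": "step_arm", "payload": {"targets": "-0.63 0 0 0 0 0 0; -0.63 0 0 0 0 0 0; -0.63 0 0 0 0 0 0"}}

```text
clock: 7.13
eef_pos: [0.6624, 0.1557, 0.0157]
tool_rot: [0.57, 0.821, 0.0, 0.0]
ft_force: [-0.5, 0.7, 1.8]
grip_width: 0.0161
grasp_force: 5.3
```

Call:
{"api": "step_arm", "payload": {"targets": "-0.66 0 0 0 0 0 0; -0.66 0 0 0 0 0 0; -0.66 0 0 0 0 0 0"}}

```text
clock: 7.38
eef_pos: [0.6625, 0.1557, 0.0158]
tool_rot: [0.57, 0.821, 0.001, 0.0]
ft_force: [0.7, 0.8, 4.1]
grip_width: 0.0152
grasp_force: 37.6
```

Call:
{"api": "step_arm", "payload": {"targets": "-0.7 0 0 0 0 0 0; -0.7 0 0 0 0 0 0; -0.7 0 0 0 0 0 0"}}

```text
clock: 7.63
eef_pos: [0.6626, 0.1557, 0.0159]
tool_rot: [0.57, 0.821, 0.001, 0.001]
ft_force: [-0.4, -0.1, 5.8]
grip_width: 0.0146
grasp_force: 59.4
```

Call:
{"api": "step_arm", "payload": {"targets": "-0.74 0 0 0 0 0 0; -0.74 0 0 0 0 0 0; -0.74 0 0 0 0 0 0"}}

```text
clock: 7.88
eef_pos: [0.6626, 0.1557, 0.0159]
tool_rot: [0.57, 0.821, 0.001, 0.001]
ft_force: [-0.8, 0.9, 6.1]
grip_width: 0.0154
grasp_force: 59.4
```

The grip law is now known: contact on the 16 mm bar is at −0.625, force grows about 10 N per 0.01, and it saturates at 59 N. A command about 0.02 past contact is therefore gentle. I'll release, go above the nearest jar, and measure.

Call:
{"api": "step_arm", "payload": {"targets": "0.2 0 0 0 0 0 0; 0.2 0 0 0 0 0 0; 0.2 0 0 0 0 0 0; 0.4 0 0 0.07 0 0 0; 0.4 0 0 0.15 0 0 0; 0.6 0 0 0.23 0 0 -0.1; 0.6 -0.04 0.01 0.31 0 0 -0.2; 0.6 -0.09 0.02 0.37 0 0 -0.35; 0.6 -0.15 0.035 0.37 0 0 -0.5; 0.6 -0.2 0.045 0.37 0 0 -0.6"}}

```text
clock: 8.72
eef_pos: [0.562, 0.1788, 0.2028]
tool_rot: [0.748, 0.664, 0.003, 0.001]
ft_force: [-0.2, 1.1, -0.5]
grip_width: 0.0681
grasp_force: 0.0
```

Call:
{"api": "step_arm", "payload": {"targets": "0.6 -0.045 0.008 0 0 0 -0.109; 0.6 -0.045 0.008 0 0 0 -0.109; 0.6 -0.045 0.008 0 0 0 -0.109; 0.6 -0.045 0.008 0 0 0 -0.109"}}

```text
clock: 9.05
eef_pos: [0.5399, 0.182, 0.1999]
tool_rot: [0.774, 0.633, 0.0, 0.0]
ft_force: [-0.5, -0.3, -0.5]
grip_width: 0.0681
grasp_force: 0.0
```

Run:
```python
from h import *
im,W,o=snap("w5")
m=im.max(2)<50
for c,st in blobs(m,600,5000): 
  print(c,st)
for n,p in dict(A=(.576,.301),B=(.540,.182),C=(.474,.319),D=(.456,.207)).items(): print(n,proj(W,[*p,.0615]))
```

```text
t 9.05 tcp [0.5399 0.182  0.1999] yaw 78.60492358876196 tilt [0.0002 0.0002]
[333.5741  65.4334] [ 307   35   55   62 2658]
[197.7002  67.5546] [ 169   37   59   62 2802]
[459.1542 225.8238] [ 432  185   56   84 1731]
[215.4223 213.2803] [ 190  189   52   50 1994]
[317.8383 223.9146] [ 294  200   49   49 1862]
A [331.845   65.9587]
B [316.577  223.1907]
C [197.3962  69.6181]
D [214.8485 214.243 ]
```

View pics/w5.png

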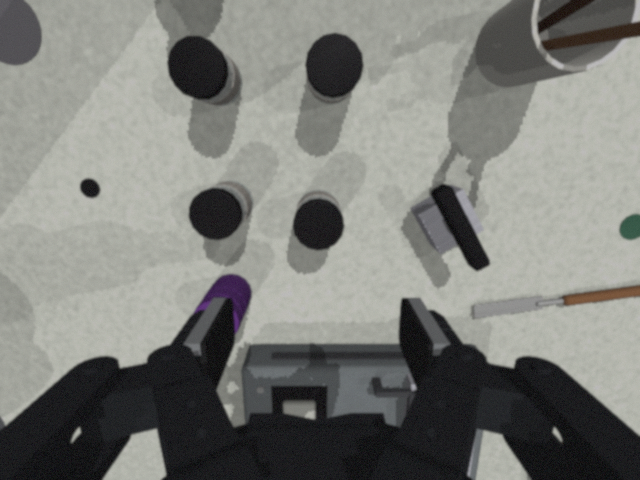

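The wrist view agrees with my earlier jar positions to within about 1 mm. Jar lids are at (318,224), (215,213), (334,65) and (198,67), all black with pale labels. The one at (228,300) is purple and not meant. I'll pick the jar at (318,224).

Call:
{"api": "step_arm", "payload": {"targets": "0.6 0 0 -0.08 0 0 0; 0.6 0 0 -0.16 0 0 0; 0.6 0 0 -0.24 0 0 0; 0.6 0 0 -0.31 0 0 0; 0.6 0 0 -0.37 0 0 0; 0.6 0 0 -0.4 0 0 0; 0.6 0 0 -0.41 0 0 0; 0.4 0 0 -0.41 0 0 0; 0.2 0 0 -0.41 0 0 0; 0.1 0 0 -0.41 0 0 0"}}

```text
clock: 9.93
eef_pos: [0.5413, 0.1824, -0.0035]
tool_rot: [0.774, 0.633, 0.002, 0.001]
ft_force: [-1.0, 0.3, 0.8]
grip_width: 0.047
grasp_force: 0.0
```

Call:
{"api": "step_arm", "payload": {"targets": "0.08 0 0 0 0 0 0; 0.06 0 0 0 0 0 0; 0.04 0 0 0 0 0 0; 0.03 0 0 0 0 0 0; 0.03 0 0 0 0 0 0; 0.02 0 0 0 0 0 0; 0.02 0 0 0 0 0 0; 0.02 0 0 0 0 0 0"}}

```text
clock: 10.6
eef_pos: [0.5415, 0.1824, -0.0036]
tool_rot: [0.774, 0.633, 0.002, 0.001]
ft_force: [3.8, -0.6, 5.4]
grip_width: 0.0437
grasp_force: 9.6
```

Call:
{"api": "step_arm", "payload": {"targets": "0.01 0 0 0 0 0 0; 0.01 0 0 0 0 0 0; 0.01 0 0 0 0 0 0"}}

```text
clock: 10.85
eef_pos: [0.5415, 0.1824, -0.0036]
tool_rot: [0.774, 0.633, 0.002, 0.001]
ft_force: [4.0, -1.7, 5.9]
grip_width: 0.0435
grasp_force: 20.5
```

Call:
{"api": "step_arm", "payload": {"targets": "0.01 0 0 0.02 0 0 0; 0.01 0 0 0.05 0 0 0; 0.01 0 0 0.08 0 0 0; 0.01 0 0 0.08 0 0 0"}}

```text
clock: 11.18
eef_pos: [0.5394, 0.1825, 0.037]
tool_rot: [0.774, 0.633, 0.001, -0.0]
ft_force: [-0.5, 0.1, -2.2]
grip_width: 0.0435
grasp_force: 20.7
```

Call:
{"api": "step_arm", "payload": {"targets": "0.01 0 0 0.08 0 0 0; 0.01 0 0 0.16 0 0 0; 0.01 0.02 -0.05 0.22 0 0 0; 0.01 0.05 -0.12 0.246 0 0 0; 0.01 0.08 -0.19 0.246 0 0 0; 0.01 0.11 -0.26 0.246 0 0 0; 0.01 0.135 -0.33 0.246 0 0 0; 0.01 0.16 -0.39 0.246 0 0 0; 0.01 0.173 -0.425 0.246 0 0 0; 0.01 0.173 -0.425 0.246 0 0 0"}}

```text
clock: 12.02
eef_pos: [0.6254, -0.0348, 0.1556]
tool_rot: [0.776, 0.631, -0.002, -0.001]
ft_force: [0.4, -0.3, -1.6]
grip_width: 0.0434
grasp_force: 21.1
```

Call:
{"api": "step_arm", "payload": {"targets": "0.01 0 0 0 0 0 0; 0.01 0 0 0 0 0 0; 0.01 0 0 0 0 0 0"}}

```text
clock: 12.27
eef_pos: [0.6249, -0.0291, 0.1572]
tool_rot: [0.774, 0.634, -0.001, -0.001]
ft_force: [-0.0, 0.2, -2.4]
grip_width: 0.0434
grasp_force: 21.1
```

Run:
```python
from h import *
im,W,o=snap("w6");print(o["grip_width"],o["grasp_force"],o["ft_force"])
```

```text
t 12.2667 tcp [ 0.6249 -0.0291  0.1572] yaw 78.64127332452757 tilt [-0.0006 -0.001 ]
0.043358218320390114 21.057093143463135 [-0.0444  0.1832 -2.395 ]
```

View pics/w6.png

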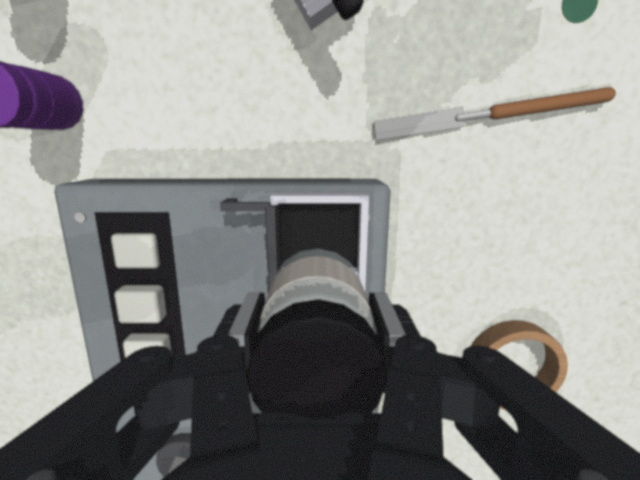

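The held jar is centred over pocket 3: jar at column 317, pocket columns 276–360, front edge of view at row 204. Now I'll lower it.

Call:
{"api": "step_arm", "payload": {"targets": "0.01 0.002 -0.002 -0.05 0 0 0; 0.01 0.002 -0.002 -0.1 0 0 0; 0.01 0.002 -0.002 -0.15 0 0 0; 0.01 0.002 -0.002 -0.18 0 0 0; 0.01 0.002 -0.002 -0.19 0 0 0; 0.01 0.002 -0.002 -0.2 0 0 0; 0.01 0.002 -0.002 -0.204 0 0 0; 0.01 0.002 -0.002 -0.204 0 0 0"}}

```text
clock: 12.98
eef_pos: [0.6275, -0.031, 0.0568]
tool_rot: [0.774, 0.633, 0.001, 0.0]
ft_force: [-0.7, -0.4, -2.4]
grip_width: 0.0434
grasp_force: 21.1
```

Call:
{"api": "step_arm", "payload": {"targets": "0.01 0 0 -0.003 0 0 0; 0.01 0 0 -0.006 0 0 0; 0.01 0 0 -0.006 0 0 0; 0.01 0 0 -0.006 0 0 0"}}

```text
clock: 13.32
eef_pos: [0.6272, -0.0315, 0.0535]
tool_rot: [0.774, 0.633, 0.0, 0.0]
ft_force: [0.7, 0.2, -2.1]
grip_width: 0.0433
grasp_force: 21.1
```

Call:
{"api": "step_arm", "payload": {"targets": "0.01 0 0 -0.002 0 0 0; 0.01 0 0 -0.004 0 0 0; 0.01 0 0 -0.004 0 0 0"}}

```text
clock: 13.57
eef_pos: [0.6272, -0.0316, 0.0515]
tool_rot: [0.774, 0.633, 0.0, 0.0]
ft_force: [-1.8, 0.7, 0.9]
grip_width: 0.0435
grasp_force: 21.2
```

Call:
{"api": "step_arm", "payload": {"targets": "0.01 0 0 -0.002 0 0 0; 0.01 0 0 -0.002 0 0 0"}}

```text
clock: 13.73
eef_pos: [0.6272, -0.0316, 0.0514]
tool_rot: [0.774, 0.633, 0.0, 0.0]
ft_force: [-2.6, 0.5, 6.8]
grip_width: 0.0437
grasp_force: 21.7
```

Call:
{"api": "step_arm", "payload": {"targets": "0.06 0 0 0 0 0 0; 0.15 0 0 0 0 0 0; 0.3 0 0 0 0 0 0; 0.3 0 0 0 0 0 0; 0.3 0 0 0.06 0 0 0; 0.4 0 0 0.14 0 0 0; 0.6 0 0 0.22 0 0 0; 0.6 -0.03 0.04 0.24 0 0 0; 0.6 -0.07 0.1 0.24 0 0 0; 0.6 -0.11 0.16 0.24 0 0 0"}}

```text
clock: 14.57
eef_pos: [0.5728, 0.0487, 0.1715]
tool_rot: [0.775, 0.632, 0.002, 0.001]
ft_force: [0.6, 1.1, -0.6]
grip_width: 0.0682
grasp_force: 0.0
```

Call:
{"api": "step_arm", "payload": {"targets": "0.6 -0.05 0.06 0 0 0 0; 0.6 -0.09 0.12 0 0 0 0; 0.6 -0.13 0.18 0 0 0 0; 0.6 -0.17 0.24 0 0 0 0; 0.6 -0.21 0.29 0 0 0 0; 0.6 -0.232 0.317 0 0 0 0; 0.6 -0.232 0.317 0 0 0 0; 0.6 -0.232 0.317 0 0 0 0"}}

```text
clock: 15.23
eef_pos: [0.4556, 0.2077, 0.1701]
tool_rot: [0.773, 0.634, 0.0, 0.0]
ft_force: [-0.1, -0.5, -0.3]
grip_width: 0.0683
grasp_force: 0.0
```

Run:
```python
from h import *
im,W,o=snap("w7")
for c,st in blobs(im.max(2)<50,600,5000): print(c,st)
for n,p in dict(A=(.576,.301),C=(.474,.319),D=(.456,.207)).items(): print(n,proj(W,[*p,.0615]))
t=bot.camera("top")[:,:,::-1];cv2.imwrite("pics/top1.png",t)
T=bot.camera_info("top")
for c,st in blobs(t.max(2)<50,60,700):
  if 200<c[1]<330: print("top",c,st[4],onplane(T,c,.0615)[:2])
```

```text
t 15.2333 tcp [0.4556 0.2077 0.1701] yaw 78.68919743694957 tilt [0.0001 0.0003]
[462.5071  70.6088] [ 429   36   67   69 3512]
[311.9301  72.6421] [ 282   39   61   69 3305]
[580.1469 244.8928] [ 550  201   61   91 2546]
[318.1631 231.6206] [ 292  205   54   54 2306]
A [459.759  71.302]
C [311.0061  75.0883]
D [317.1803 232.439 ]
top [290.7848 225.9409] 237 [0.6614 0.1526]
top [266.7647 284.3155] 187 [0.5198 0.2048]
top [160.8637 292.8423] 653 [0.495  0.4493]
top [445.904  313.9831] 354 [ 0.4589 -0.2152]
top [345.4513 324.2478] 113 [0.431  0.0196]
```

Jar D is where expected: (318,232) measured against (317,232) predicted. Same picking sequence.

Call:
{"api": "step_arm", "payload": {"targets": "0.6 0 0 -0.08 0 0 0; 0.6 0 0 -0.16 0 0 0; 0.6 0 0 -0.24 0 0 0; 0.6 0 0 -0.3 0 0 0; 0.6 0 0 -0.335 0 0 0; 0.6 0 0 -0.347 0 0 0; 0.4 0 0 -0.347 0 0 0; 0.2 0 0 -0.347 0 0 0; 0.1 0 0 -0.347 0 0 0; 0.08 0 0 -0.347 0 0 0"}}

```text
clock: 16.17
eef_pos: [0.4577, 0.2076, -0.0018]
tool_rot: [0.774, 0.633, 0.002, 0.0]
ft_force: [-0.3, 0.9, 0.7]
grip_width: 0.046
grasp_force: 0.0
```

Call:
{"api": "step_arm", "payload": {"targets": "0.06 0 0 0 0 0 0; 0.04 0 0 0 0 0 0; 0.03 0 0 0 0 0 0; 0.02 0 0 0 0 0 0; 0.02 0 0 0 0 0 0; 0.01 0 0 0 0 0 0; 0.01 0 0 0 0 0 0; 0.01 0 0 0 0 0 0"}}

```text
clock: 16.83
eef_pos: [0.4573, 0.2074, -0.0024]
tool_rot: [0.774, 0.633, 0.001, 0.001]
ft_force: [1.2, -0.6, 6.8]
grip_width: 0.0433
grasp_force: 20.4
```

Call:
{"api": "step_arm", "payload": {"targets": "0.01 0 0 0.02 0 0 0; 0.01 0 0 0.06 0 0 0; 0.01 0 0 0.12 0 0 0; 0.01 0 0 0.2 0 0 0; 0.01 0 0 0.28 0 0 0; 0.01 0 0 0.33 0 0 0; 0.01 0 0 0.33 0 0 0; 0.01 0 0 0.33 0 0 0"}}

```text
clock: 17.5
eef_pos: [0.4563, 0.2074, 0.163]
tool_rot: [0.774, 0.633, 0.001, 0.0]
ft_force: [0.3, -0.1, -2.6]
grip_width: 0.0433
grasp_force: 20.7
```

Call:
{"api": "step_arm", "payload": {"targets": "0.01 0.02 -0.04 0 0 0 0; 0.01 0.06 -0.11 0 0 0 0; 0.01 0.1 -0.18 0 0 0 0; 0.01 0.14 -0.25 0 0 0 0; 0.01 0.18 -0.32 0 0 0 0; 0.01 0.22 -0.39 0 0 0 0; 0.01 0.25 -0.46 0 0 0 0; 0.01 0.28 -0.52 0 0 0 0; 0.01 0.305 -0.57 0 0 0 0; 0.01 0.314 -0.588 0 0 0 0"}}

```text
clock: 18.33
eef_pos: [0.6122, -0.0907, 0.1579]
tool_rot: [0.775, 0.631, -0.002, -0.002]
ft_force: [0.1, -0.1, -0.7]
grip_width: 0.0435
grasp_force: 20.8
```

Call:
{"api": "step_arm", "payload": {"targets": "0.01 0 0 0 0 0 0; 0.01 0 0 0 0 0 0; 0.01 0 0 0 0 0 0; 0.01 0 0 -0.06 0 0 0; 0.01 0 0 -0.12 0 0 0; 0.01 0 0 -0.16 0 0 0; 0.01 0 0 -0.19 0 0 0; 0.01 0 0 -0.2 0 0 0; 0.01 0 0 -0.205 0 0 0; 0.01 0 0 -0.205 0 0 0"}}

```text
clock: 19.17
eef_pos: [0.6128, -0.0858, 0.0593]
tool_rot: [0.774, 0.634, 0.0, -0.0]
ft_force: [-0.7, -0.3, -2.6]
grip_width: 0.0438
grasp_force: 20.8
```

Call:
{"api": "step_arm", "payload": {"targets": "0.01 0.001 -0.001 -0.004 0 0 0; 0.01 0.001 -0.001 -0.008 0 0 0; 0.01 0.001 -0.001 -0.01 0 0 0; 0.01 0.001 -0.001 -0.012 0 0 0; 0.01 0.001 -0.001 -0.012 0 0 0"}}

```text
clock: 19.58
eef_pos: [0.6135, -0.0875, 0.0532]
tool_rot: [0.774, 0.633, 0.0, 0.0]
ft_force: [-0.2, 0.1, -1.2]
grip_width: 0.0438
grasp_force: 20.8
```

Call:
{"api": "step_arm", "payload": {"targets": "0.01 0 0 -0.001 0 0 0; 0.01 0 0 -0.002 0 0 0; 0.01 0 0 -0.002 0 0 0"}}

```text
clock: 19.83
eef_pos: [0.6136, -0.0876, 0.0526]
tool_rot: [0.774, 0.633, 0.0, 0.0]
ft_force: [-2.5, -0.2, 2.7]
grip_width: 0.0437
grasp_force: 21.1
```

Call:
{"api": "step_arm", "payload": {"targets": "0.06 0 0 0 0 0 0; 0.15 0 0 0 0 0 0; 0.3 0 0 0 0 0 0; 0.3 0 0 0 0 0 0; 0.3 0 0 0.06 0 0 0; 0.4 0 0 0.14 0 0 0; 0.6 0 0 0.22 0 0 0; 0.6 -0.01 0.06 0.24 0 0 0; 0.6 -0.015 0.13 0.24 0 0 0; 0.6 -0.02 0.2 0.24 0 0 0"}}

```text
clock: 20.67
eef_pos: [0.6045, 0.0128, 0.1741]
tool_rot: [0.775, 0.632, 0.002, 0.001]
ft_force: [-0.2, 0.0, -0.5]
grip_width: 0.0681
grasp_force: 0.0
```

Call:
{"api": "step_arm", "payload": {"targets": "0.6 -0.01 0.08 0 0 0 0; 0.6 -0.02 0.16 0 0 0 0; 0.6 -0.03 0.24 0 0 0 0; 0.6 -0.035 0.32 0 0 0 0; 0.6 -0.04 0.4 0 0 0 0; 0.6 -0.045 0.48 0 0 0 0; 0.6 -0.05 0.54 0 0 0 0; 0.6 -0.055 0.577 0 0 0 0; 0.6 -0.055 0.577 0 0 0 0; 0.6 -0.055 0.577 0 0 0 0"}}

```text
clock: 21.5
eef_pos: [0.5754, 0.3022, 0.1714]
tool_rot: [0.773, 0.634, -0.0, 0.0]
ft_force: [0.4, -0.4, 0.7]
grip_width: 0.0683
grasp_force: 0.0
```

Run:
```python
from h import *
im,W,o=snap("w8")
for c,st in blobs(im.max(2)<50,600,5000): print(c,st)
for n,p in dict(A=(.576,.301),C=(.474,.319)).items(): print(n,proj(W,[*p,.0615]))
```

```text
t 21.5 tcp [0.5754 0.3022 0.1714] yaw 78.70031721441316 tilt [-0.0004  0.0001]
[88.7497 14.4855] [  42    0   82   37 2173]
[558.5228 216.5079] [ 517  195   81   45 1335]
[319.0766 232.9256] [ 293  206   53   55 2273]
[187.1729 234.5589] [ 158  208   59   54 2412]
A [317.6722 232.4567]
C [186.8578 235.3572]
```

Call:
{"api": "step_arm", "payload": {"targets": "0.6 0 0 -0.08 0 0 0; 0.6 0 0 -0.16 0 0 0; 0.6 0 0 -0.24 0 0 0; 0.6 0 0 -0.3 0 0 0; 0.6 0 0 -0.335 0 0 0; 0.6 0 0 -0.349 0 0 0; 0.4 0 0 -0.349 0 0 0; 0.2 0 0 -0.349 0 0 0; 0.1 0 0 -0.349 0 0 0; 0.08 0 0 -0.349 0 0 0"}}

```text
clock: 22.38
eef_pos: [0.5778, 0.3016, -0.0]
tool_rot: [0.774, 0.633, 0.002, 0.0]
ft_force: [0.0, 0.0, 0.3]
grip_width: 0.0464
grasp_force: 0.0
```

Call:
{"api": "step_arm", "payload": {"targets": "0.06 0 0 0 0 0 0; 0.04 0 0 0 0 0 0; 0.03 0 0 0 0 0 0; 0.02 0 0 0 0 0 0; 0.02 0 0 0 0 0 0; 0.01 0 0 0 0 0 0; 0.01 0 0 0 0 0 0; 0.01 0 0 0 0 0 0"}}

```text
clock: 23.05
eef_pos: [0.5776, 0.3015, -0.0009]
tool_rot: [0.774, 0.633, 0.002, 0.001]
ft_force: [2.7, -0.4, 6.4]
grip_width: 0.0437
grasp_force: 20.5
```

Call:
{"api": "step_arm", "payload": {"targets": "0.01 0 0 0.02 0 0 0; 0.01 0 0 0.06 0 0 0; 0.01 0 0 0.12 0 0 0; 0.01 0 0 0.2 0 0 0; 0.01 0 0 0.28 0 0 0; 0.01 0 0 0.33 0 0 0; 0.01 0 0 0.33 0 0 0; 0.01 0 0 0.33 0 0 0"}}

```text
clock: 23.72
eef_pos: [0.576, 0.3016, 0.1642]
tool_rot: [0.774, 0.633, 0.001, -0.0]
ft_force: [-0.0, 0.1, -3.4]
grip_width: 0.0434
grasp_force: 20.7
```

Call:
{"api": "step_arm", "payload": {"targets": "0.01 0 -0.04 0 0 0 0; 0.01 0.005 -0.11 0 0 0 0; 0.01 0.01 -0.19 0 0 0 0; 0.01 0.015 -0.27 0 0 0 0; 0.01 0.02 -0.35 0 0 0 0; 0.01 0.025 -0.43 0 0 0 0; 0.01 0.03 -0.51 0 0 0 0; 0.01 0.035 -0.59 0 0 0 0; 0.01 0.04 -0.67 0 0 0 0; 0.01 0.045 -0.75 0 0 0 0"}}

```text
clock: 24.55
eef_pos: [0.5958, -0.0753, 0.1594]
tool_rot: [0.774, 0.633, -0.002, -0.003]
ft_force: [1.5, -0.5, -1.6]
grip_width: 0.0434
grasp_force: 20.7
```

Call:
{"api": "step_arm", "payload": {"targets": "0.01 0.004 -0.07 0 0 0 0; 0.01 0.007 -0.12 0 0 0 0; 0.01 0.008 -0.141 0 0 0 0; 0.01 0.008 -0.141 0 0 0 0; 0.01 0.008 -0.141 0 0 0 0; 0.01 0.008 -0.141 -0.06 0 0 0; 0.01 0.008 -0.141 -0.12 0 0 0; 0.01 0.008 -0.141 -0.17 0 0 0; 0.01 0.008 -0.141 -0.2 0 0 0; 0.01 0.008 -0.141 -0.2 0 0 0"}}

```text
clock: 25.38
eef_pos: [0.5984, -0.1408, 0.0573]
tool_rot: [0.773, 0.634, -0.003, -0.004]
ft_force: [-1.1, -0.0, -2.6]
grip_width: 0.0433
grasp_force: 20.8
```

Call:
{"api": "step_arm", "payload": {"targets": "0.01 0 0 0 0 0 0; 0.01 0 0 0 0 0 0"}}

```text
clock: 25.55
eef_pos: [0.6033, -0.1432, 0.0636]
tool_rot: [0.773, 0.634, 0.001, 0.0]
ft_force: [0.8, 0.2, -1.2]
grip_width: 0.0433
grasp_force: 20.8
```

Settled where intended. Now the last 9.5 mm down to contact.

Call:
{"api": "step_arm", "payload": {"targets": "0.01 -0.001 0 -0.005 0 0 0; 0.01 -0.001 0 -0.01 0 0 0; 0.01 -0.001 0 -0.014 0 0 0; 0.01 -0.001 0 -0.017 0 0 0; 0.01 -0.001 0 -0.017 0 0 0; 0.01 -0.001 0 -0.017 0 0 0"}}

```text
clock: 26.05
eef_pos: [0.6019, -0.1446, 0.054]
tool_rot: [0.774, 0.633, 0.0, -0.0]
ft_force: [-0.1, 0.4, -1.7]
grip_width: 0.0433
grasp_force: 20.9
```

Call:
{"api": "step_arm", "payload": {"targets": "0.01 0 0 -0.001 0 0 0; 0.01 0 0 -0.002 0 0 0; 0.01 0 0 -0.002 0 0 0"}}

```text
clock: 26.3
eef_pos: [0.6019, -0.1446, 0.054]
tool_rot: [0.774, 0.633, 0.0, 0.0]
ft_force: [-2.3, 0.3, 5.1]
grip_width: 0.0438
grasp_force: 21.3
```

Call:
{"api": "step_arm", "payload": {"targets": "0.06 0 0 0 0 0 0; 0.15 0 0 0 0 0 0; 0.3 0 0 0 0 0 0; 0.3 0 0 0 0 0 0; 0.3 0 0 0.06 0 0 0; 0.4 0 0 0.14 0 0 0; 0.6 0 0 0.22 0 0 0; 0.6 -0.01 0.06 0.24 0 0 0; 0.6 -0.03 0.13 0.24 0 0 0; 0.6 -0.05 0.2 0.24 0 0 0"}}

```text
clock: 27.13
eef_pos: [0.578, -0.0442, 0.1746]
tool_rot: [0.775, 0.632, 0.002, 0.001]
ft_force: [0.5, 0.2, -0.5]
grip_width: 0.0683
grasp_force: 0.0
```

Call:
{"api": "step_arm", "payload": {"targets": "0.6 -0.02 0.07 0 0 0 0; 0.6 -0.045 0.15 0 0 0 0; 0.6 -0.07 0.23 0 0 0 0; 0.6 -0.095 0.31 0 0 0 0; 0.6 -0.12 0.39 0 0 0 0; 0.6 -0.145 0.47 0 0 0 0; 0.6 -0.165 0.55 0 0 0 0; 0.6 -0.185 0.63 0 0 0 0; 0.6 -0.2 0.7 0 0 0 0; 0.6 -0.206 0.727 0 0 0 0"}}

```text
clock: 27.97
eef_pos: [0.4724, 0.3237, 0.1728]
tool_rot: [0.772, 0.635, 0.001, -0.001]
ft_force: [-0.1, 0.8, 0.7]
grip_width: 0.0684
grasp_force: 0.0
```

Call:
{"api": "step_arm", "payload": {"targets": "0.6 0 0 0 0 0 0; 0.6 0 0 0 0 0 0; 0.6 0 0 0 0 0 0"}}

```text
clock: 28.22
eef_pos: [0.4741, 0.318, 0.1727]
tool_rot: [0.774, 0.633, -0.0, 0.0]
ft_force: [-0.0, -0.5, 0.2]
grip_width: 0.0682
grasp_force: 0.0
```

Run:
```python
from h import *
im,W,o=snap("w9")
for c,st in blobs(im.max(2)<50,600,5000): print(c,st)
for n,p in dict(C=(.474,.319)).items(): print(n,proj(W,[*p,.0615]))
t=bot.camera("top")[:,:,::-1];cv2.imwrite("pics/top2.png",t)
T=bot.camera_info("top")
for c,st in blobs(t.max(2)<50,60,900):
  if 200<c[1]<330: print("top",c,st,onplane(T,c,.066)[:2],onplane(T,c,.1165)[:2])
for z in(.6257,-.03),(.6142,-.0868),(.6027,-.1437): print(proj(T,[*z,.1165]))
```

```text
t 28.2167 tcp [0.4741 0.318  0.1727] yaw 78.50909221511532 tilt [-0.0004  0.0003]
[308.1248  11.8152] [ 280    0   57   31 1250]
[317.063  228.7277] [ 291  202   53   54 2284]
C [316.2267 229.5537]
top [290.6992 225.9407] [274 218  34  16 236] [0.6603 0.1526] [0.6486 0.1508]
top [103.9655 277.977 ] [ 95 254  21  44  87] [0.5264 0.5817] [0.5207 0.5607]
top [445.8127 313.902 ] [435 303  24  23 347] [ 0.4589 -0.2137] [ 0.4562 -0.1993]
[369.6154 237.5235]
[394.4627 243.0128]
[419.4028 248.514 ]
```

Run:
```python
from h import *
T=bot.camera_info("top");S=bot.camera_info("scene")
print(onplane(T,(147.5,289),.16), tri([ray(T,(147.5,289)),ray(S,(350.5,144))]))
W=json.load(open("w9.json"));o=bot.get_obs()
print(np.array(W["pose"])[:3,3]-o["eef_pos"], onplane(W,(308,12),.16))
```

```text
[0.4942 0.4487 0.16  ] (array([0.4962, 0.4533, 0.1479]), np.float64(0.0010356572698967488))
[0.0138 0.0698 0.1673] [0.4951 0.4396 0.16  ]
```

Call:
{"api": "step_arm", "payload": {"targets": "0.6 0 0.002 -0.08 0 0 0; 0.6 0 0.002 -0.16 0 0 0; 0.6 0 0.002 -0.24 0 0 0; 0.6 0 0.002 -0.3 0 0 0; 0.6 0 0.002 -0.335 0 0 0; 0.6 0 0.002 -0.35 0 0 0; 0.4 0 0.002 -0.35 0 0 0; 0.2 0 0.002 -0.35 0 0 0; 0.1 0 0.002 -0.35 0 0 0; 0.08 0 0.002 -0.35 0 0 0"}}

```text
clock: 29.15
eef_pos: [0.4756, 0.3208, 0.0001]
tool_rot: [0.774, 0.633, 0.002, 0.0]
ft_force: [0.6, 0.1, 0.5]
grip_width: 0.0463
grasp_force: 0.0
```

Call:
{"api": "step_arm", "payload": {"targets": "0.06 0 0 0 0 0 0; 0.04 0 0 0 0 0 0; 0.03 0 0 0 0 0 0; 0.02 0 0 0 0 0 0; 0.02 0 0 0 0 0 0; 0.01 0 0 0 0 0 0; 0.01 0 0 0 0 0 0; 0.01 0 0 0 0 0 0"}}

```text
clock: 29.82
eef_pos: [0.4754, 0.3206, -0.0007]
tool_rot: [0.774, 0.633, 0.002, 0.0]
ft_force: [1.9, -0.3, 5.6]
grip_width: 0.0436
grasp_force: 20.5
```

Call:
{"api": "step_arm", "payload": {"targets": "0.01 0 0 0.02 0 0 0; 0.01 0 0 0.06 0 0 0; 0.01 0 0 0.12 0 0 0; 0.01 0 0 0.2 0 0 0; 0.01 0 0 0.28 0 0 0; 0.01 0 0 0.33 0 0 0; 0.01 0 0 0.33 0 0 0; 0.01 0 0 0.33 0 0 0"}}

```text
clock: 30.48
eef_pos: [0.4741, 0.3206, 0.1645]
tool_rot: [0.774, 0.633, 0.001, -0.0]
ft_force: [-0.9, 0.9, -1.8]
grip_width: 0.0438
grasp_force: 20.7
```

Call:
{"api": "step_arm", "payload": {"targets": "0.01 0.01 -0.04 0 0 0 0; 0.01 0.03 -0.11 0 0 0 0; 0.01 0.045 -0.19 0 0 0 0; 0.01 0.06 -0.27 0 0 0 0; 0.01 0.08 -0.35 0 0 0 0; 0.01 0.095 -0.43 0 0 0 0; 0.01 0.115 -0.51 0 0 0 0; 0.01 0.13 -0.59 0 0 0 0; 0.01 0.15 -0.67 0 0 0 0; 0.01 0.17 -0.75 0 0 0 0"}}

```text
clock: 31.32
eef_pos: [0.5566, -0.0565, 0.1601]
tool_rot: [0.774, 0.633, -0.002, -0.002]
ft_force: [1.2, 0.6, -1.5]
grip_width: 0.0432
grasp_force: 20.7
```

Call:
{"api": "step_arm", "payload": {"targets": "0.01 0.02 -0.08 0 0 0 0; 0.01 0.035 -0.15 0 0 0 0; 0.01 0.05 -0.22 0 0 0 0; 0.01 0.06 -0.265 0 0 0 0; 0.01 0.064 -0.289 0 0 0 0; 0.01 0.064 -0.289 0 0 0 0; 0.01 0.064 -0.289 0 0 0 0; 0.01 0.064 -0.289 0 0 0 0"}}

```text
clock: 31.98
eef_pos: [0.59, -0.1977, 0.1618]
tool_rot: [0.774, 0.634, -0.0, -0.002]
ft_force: [0.4, 0.1, -1.9]
grip_width: 0.0438
grasp_force: 20.8
```

Call:
{"api": "step_arm", "payload": {"targets": "0.01 0.001 -0.001 -0.06 0 0 0; 0.01 0.001 -0.001 -0.12 0 0 0; 0.01 0.001 -0.001 -0.16 0 0 0; 0.01 0.001 -0.001 -0.19 0 0 0; 0.01 0.001 -0.001 -0.2 0 0 0; 0.01 0.001 -0.001 -0.207 0 0 0; 0.01 0.001 -0.001 -0.207 0 0 0; 0.01 0.001 -0.001 -0.207 0 0 0; 0.01 0.001 -0.001 -0.207 0 0 0"}}

```text
clock: 32.73
eef_pos: [0.5926, -0.1999, 0.0611]
tool_rot: [0.774, 0.633, 0.001, 0.001]
ft_force: [-0.1, -0.0, -1.3]
grip_width: 0.0436
grasp_force: 20.8
```

Call:
{"api": "step_arm", "payload": {"targets": "0.01 0 0 -0.003 0 0 0; 0.01 0 0 -0.005 0 0 0; 0.01 0 0 -0.005 0 0 0"}}

```text
clock: 32.98
eef_pos: [0.5915, -0.2001, 0.0572]
tool_rot: [0.774, 0.633, 0.0, 0.0]
ft_force: [-0.9, -0.4, -1.0]
grip_width: 0.0435
grasp_force: 20.8
```

Call:
{"api": "step_arm", "payload": {"targets": "0.01 0 0 -0.002 0 0 0; 0.01 0 0 -0.004 0 0 0; 0.01 0 0 -0.006 0 0 0; 0.01 0 0 -0.006 0 0 0"}}

```text
clock: 33.32
eef_pos: [0.5914, -0.2001, 0.0543]
tool_rot: [0.774, 0.633, 0.0, 0.0]
ft_force: [-0.1, 0.7, 0.9]
grip_width: 0.0436
grasp_force: 21.0
```

Call:
{"api": "step_arm", "payload": {"targets": "0.01 0 0 -0.001 0 0 0; 0.01 0 0 -0.001 0 0 0"}}

```text
clock: 33.48
eef_pos: [0.5915, -0.2001, 0.0543]
tool_rot: [0.774, 0.633, 0.0, 0.0]
ft_force: [-2.9, 0.3, 4.9]
grip_width: 0.0432
grasp_force: 21.2
```

Call:
{"api": "step_arm", "payload": {"targets": "0.06 0 0 0 0 0 0; 0.15 0 0 0 0 0 0; 0.3 0 0 0 0 0 0; 0.3 0 0 0 0 0 0; 0.3 0 0 0.06 0 0 0; 0.4 0 0 0.14 0 0 0; 0.6 0 0 0.22 0 0 0; 0.6 -0.06 0 0.24 0 0 0; 0.6 -0.13 -0.01 0.24 0 0 0; 0.6 -0.2 -0.02 0.24 0 0 0"}}

```text
clock: 34.32
eef_pos: [0.492, -0.2102, 0.1749]
tool_rot: [0.774, 0.634, 0.001, 0.002]
ft_force: [-1.1, -0.3, 0.5]
grip_width: 0.0682
grasp_force: 0.0
```

Call:
{"api": "step_arm", "payload": {"targets": "0.6 -0.063 -0.01 0 0 0 0; 0.6 -0.063 -0.01 0 0 0 0; 0.6 -0.063 -0.01 0 0 0 0; 0.6 -0.063 -0.01 0 0 0 0; 0.6 -0.063 -0.01 0 0 0 0"}}

```text
clock: 34.73
eef_pos: [0.4613, -0.2151, 0.1737]
tool_rot: [0.774, 0.633, 0.0, 0.001]
ft_force: [-0.5, 0.7, -0.7]
grip_width: 0.0682
grasp_force: 0.0
```

Run:
```python
from h import *
im,W,o=snap("w10")
p=proj(W,[.46,-.215,.088]);print(p)
x,y=int(p[0]),int(p[1])
a=cv2.resize(im[y-75:y+75,x-100:x+100],(800,600),interpolation=cv2.INTER_CUBIC)
cv2.imwrite("pics/sh2.png",a);print("crop origin",x-100,y-75,"scale 4")
t=bot.camera("top")[:,:,::-1];cv2.imwrite("pics/top3.png",t)
c1=cv2.resize(t[205:340,250:490],None,fx=3,fy=3,interpolation=cv2.INTER_CUBIC);cv2.imwrite("pics/top3c.png",c1)
```

```text
t 34.7333 tcp [ 0.4613 -0.2151  0.1737] yaw 78.58723764982821 tilt [0.0004 0.0006]
[314.6368 239.6865]
crop origin 214 164 scale 4
```

View pics/sh2.png

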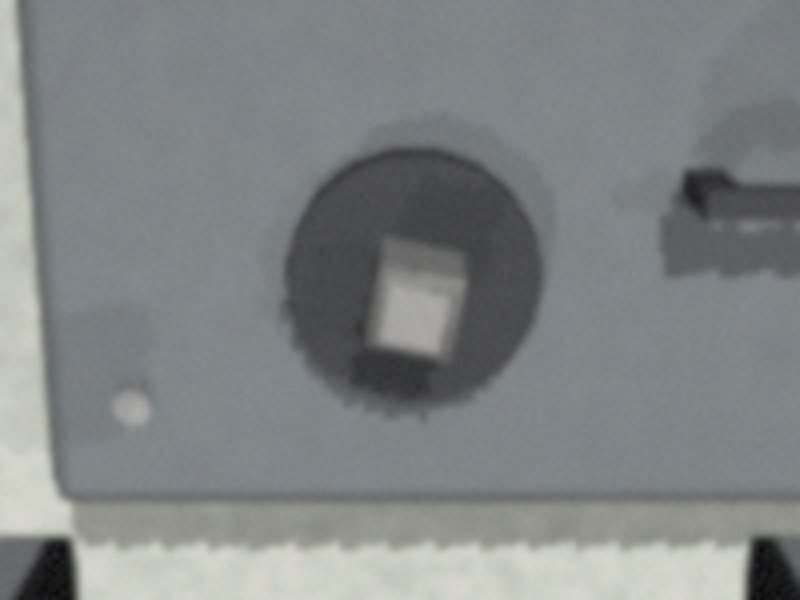

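View pics/top3c.png

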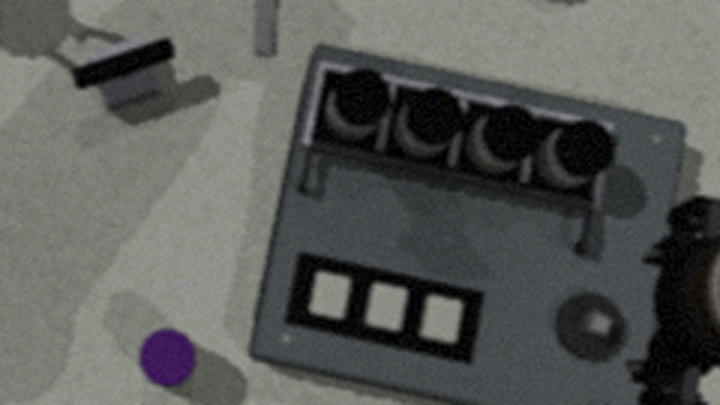

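All four jars stand in the cradle pockets, with lids at crop (358,100), (432,118), (505,135) and (580,150). The handle is unmoved at (123,65). The shaft's top face is at crop (415,318), inside the dark collar centred near (415,275). I'll compute the shaft's angle and centre.

Run:
```python
from h import *
im=cv2.imread("pics/w10.png");W=json.load(open("w10.json"))
g=cv2.resize(im[164:314,214:414],None,fx=4,fy=4,interpolation=cv2.INTER_CUBIC).max(2).astype(int)
tpx=lambda q:np.array(q)/4.+[214-.375,164-.375]
print("gray rows",g[300:360:12,395:440:12].tolist(), g[262,400:450:12])
for th in(135,145,155):
    for cn in cv2.findContours((g[220:380,350:490]>th).astype(np.uint8),0,1)[0]:
        if cv2.contourArea(cn)<1500: continue
        P=np.array([onplane(W,tpx(q+[350,220]),.088)[:2]*1000 for q in cn[:,0]],np.float32)
        print("top",th,cv2.minAreaRect(P))
# whole shaft silhouette bright incl side
m=((g>88)).astype(np.uint8)
for cn in cv2.findContours(m[200:380,340:490],0,1)[0]:
    if cv2.contourArea(cn)<3000: continue
    q=cn[:,0]+[340,200];print("sil px",cv2.approxPolyDP(cn,6,True)[:,0].tolist())
# collar: edge on upper half
m=(g<100).astype(np.uint8);m=cv2.morphologyEx(m,cv2.MORPH_OPEN,np.ones((9,9)))
cn=max(cv2.findContours(m[100:450,230:600],0,1)[0],key=cv2.contourArea)[:,0]+[230,100]
P=np.array([onplane(W,tpx(q),.062)[:2]*1000 for q in cn if q[1]<300])
A=np.c_[2*P,np.ones(len(P))];s=np.linalg.lstsq(A,(P**2).sum(1),rcond=None)[0];print("collar",s[:2],"r",np.sqrt(s[2]+s[0]**2+s[1]**2))
# handle from top, w5
t=cv2.imread("pics/top3.png");T=bot.camera_info("top")
l,s=cv2.connectedComponentsWithStats((t.max(2)<50).astype(np.uint8))[1:3];i=l[226,291];cn=cv2.findContours((l==i).astype(np.uint8),0,1)[0][0][:,0]
print("handle",cv2.minAreaRect(np.array([onplane(T,q,.066)[:2]*1000 for q in cn],np.float32)))
w=cv2.imread("pics/w2.png");W=json.load(open("w2.json"))
l=cv2.connectedComponents((w.max(2)<50).astype(np.uint8))[1];i=l[218,317];cn=cv2.findContours((l==i).astype(np.uint8),0,1)[0][0][:,0]
print("handle w2",cv2.minAreaRect(np.array([onplane(W,q,.066)[:2]*1000 for q in cn],np.float32)))
```

```text
gray rows [[167, 169, 167, 168], [166, 169, 168, 171], [166, 167, 169, 167], [165, 168, 167, 167], [111, 129, 147, 157]] [110 105 109 106 108]
top 135 ((461.74847412109375, -217.04185485839844), (13.995957374572754, 12.130497932434082), 71.23881530761719)
top 145 ((461.4111022949219, -217.4656982421875), (11.944864273071289, 11.433728218078613), 66.71237182617188)
top 155 ((461.342041015625, -217.7353057861328), (10.451966285705566, 10.514781951904297), 66.25276947021484)
sil px [[47, 36], [28, 140], [106, 162], [127, 93], [123, 56]]
collar [ 461.6086 -216.1981] r 25.28107517620031
handle ((659.572509765625, 151.99609375), (19.05072593688965, 80.96508026123047), 19.59941864013672)
handle w2 ((661.4647827148438, 152.69740295410156), (14.561704635620117, 80.09746551513672), 21.96305274963379)
```

Shaft: centre (0.4615, −0.217), flats at −23.5° (about 0.21 rad of clamp angle already used). Back to the handle: hover over it and re-measure before gripping.

Call:
{"api": "step_arm", "payload": {"targets": "0.3 0.02 0.04 0 0 0 0.07; 0.3 0.06 0.11 0 0 0 0.14; 0.3 0.1 0.18 0 0 0 0.21; 0.3 0.14 0.25 0 0 0 0.28; 0.3 0.18 0.32 0 0 0 0.35; 0.3 0.22 0.39 0 0 0 0.42; 0.3 0.26 0.46 0 0 0 0.49; 0.3 0.3 0.53 0 0 0 0.56; 0.3 0.33 0.6 0 0 0 0.63; 0.3 0.36 0.66 0 0 0 0.7"}}

```text
clock: 35.67
eef_pos: [0.641, 0.1185, 0.1726]
tool_rot: [0.571, 0.821, 0.0, -0.0]
ft_force: [0.8, -0.3, -0.1]
grip_width: 0.0554
grasp_force: 0.0
```

Call:
{"api": "step_arm", "payload": {"targets": "0.3 0.03 0.05 0 0 0 0.009; 0.3 0.044 0.076 0 0 0 0.009; 0.3 0.044 0.076 0 0 0 0.009; 0.3 0.044 0.076 0 0 0 0.009; 0.3 0.044 0.076 0 0 0 0.009"}}

```text
clock: 36.08
eef_pos: [0.6617, 0.1527, 0.1727]
tool_rot: [0.57, 0.821, -0.001, -0.0]
ft_force: [0.6, -1.0, -0.3]
grip_width: 0.0559
grasp_force: 0.0
```

```bash
cat >> h.py <<'E'
def handle(w,W,px,z=.066,th=50):
    l,s=cv2.connectedComponentsWithStats((w.max(2)<th).astype(np.uint8))[1:3]
    i=l[int(px[1]),int(px[0])];cn=cv2.findContours((l==i).astype(np.uint8),0,1)[0][0][:,0]
    return i,s[i],cv2.minAreaRect(np.array([onplane(W,q,z)[:2]*1000 for q in cn],np.float32))
E
python3 - <<'E'
from h import *
im,W,o=snap("w11")
print(handle(im,W,proj(W,[.661,.152,.066])))
t=np.ascontiguousarray(bot.camera("top")[:,:,::-1]);cv2.imwrite("pics/top4.png",t);T=bot.camera_info("top")
y=np.radians(110.4)
# predicted corner pixels of bar top if centre (0.661,0.1525)
for s in(42,-42): print(proj(W,[.661+s*.001*np.cos(y),.1525+s*.001*np.sin(y),.066]))
# rows/cols of blob extremes
l,s=cv2.connectedComponentsWithStats((im.max(2)<50).astype(np.uint8))[1:3];p=proj(W,[.661,.152,.066]);print(p,s[l[int(p[1]),int(p[0])]])
# hub: bright bluish top
hsv=cv2.cvtColor(im,cv2.COLOR_BGR2HSV);x,yy=int(p[0]),int(p[1])
for r in range(yy-60,yy+61,10): print(r,im[r,x-40:x+41:5].max(1))
E
```

```text
t 36.0833 tcp [0.6617 0.1527 0.1727] yaw 110.46099458332004 tilt [-0.0007 -0.0003]
(np.int32(48), array([ 309,  180,   20,  101, 1773], dtype=int32), ((662.407958984375, 153.40621948242188), (14.423606872558594, 80.34634399414062), 20.482162475585938))
[316.4103 178.0133]
[316.3535 282.5039]
[316.1571 233.0138] [ 309  180   20  101 1773]
173 [166 166 162 159 173 176 168 172 173 171 173 165 150 116  99 104 143]
183 [161 159 160 160 171 174 169  42  24  28  30 106 121 117 160 160 154]
193 [171 167 167 159 124 120 122  24  28  30  28  85 118 129 152 160 154]
203 [167 139 111 111 116 113 113  30  30  28  26 154 158 158 150 157 156]
213 [137 110 111 119 112 113 111  29  33  33  27 154 158 156 159 148 110]
223 [145 113 108 114 112 113 113  30  26  31  29 157 158 158 117 105 105]
233 [146 108 112 115 113 113 113  24  27  30  30 156 162 159 121 152 157]
243 [148 107 115 112 114 114 115  30  32  31  21 155 157 158 158 156 157]
253 [165 123 121 120 117 121 121  28  28  25  28 167 168 173 172 164 169]
263 [168 126 122 122 124 171 167  34  29  33  32 172 173 174 166 174 175]
273 [175 124 123 123 124 153 172  41  30  32  28 175 175 175 173 171 177]
283 [169 122 123 123 158 178 174 172 160 157 162 173 175 176 176 174 173]
293 [172 166 170 175 175 169 173 170 173 172 174 176 177 174 170 173 174]
```

The handle is where it was: bar centred under the TCP to within 1 mm, yaw 110.5°. Gripping and lifting it.

Call:
{"api": "step_arm", "payload": {"targets": "0.1 0.002 0.001 -0.08 0 0 0; 0 0.002 0.001 -0.16 0 0 0; -0.1 0.002 0.001 -0.24 0 0 0; -0.2 0.002 0.001 -0.29 0 0 0; -0.3 0.002 0.001 -0.31 0 0 0; -0.4 0.002 0.001 -0.314 0 0 0; -0.4 0.002 0.001 -0.314 0 0 0; -0.5 0.002 0.001 -0.314 0 0 0; -0.6 0.002 0.001 -0.314 0 0 0; -0.63 0.002 0.001 -0.314 0 0 0"}}

```text
clock: 37.02
eef_pos: [0.6649, 0.1538, 0.0194]
tool_rot: [0.57, 0.821, 0.002, 0.002]
ft_force: [0.4, 0.2, 3.4]
grip_width: 0.0159
grasp_force: 5.4
```

Call:
{"api": "step_arm", "payload": {"targets": "-0.66 0 0 0 0 0 0; -0.7 0 0 0 0 0 0; -0.72 0 0 0 0 0 0; -0.72 0 0 0 0 0 0; -0.72 0 0 0 0 0 0; -0.72 0 0 0 0 0 0"}}

```text
clock: 37.52
eef_pos: [0.665, 0.1538, 0.0195]
tool_rot: [0.57, 0.821, 0.002, 0.002]
ft_force: [-0.2, -1.3, 7.1]
grip_width: 0.0149
grasp_force: 59.7
```

Call:
{"api": "step_arm", "payload": {"targets": "-0.72 0 0 0.03 0 0 0; -0.72 0 0 0.08 0 0 0; -0.72 0 0 0.15 0 0 0; -0.72 0 0 0.22 0 0 0; -0.72 0 0 0.25 0 0 0; -0.72 0 0 0.25 0 0 0; -0.72 0 0 0.25 0 0 0"}}

```text
clock: 38.1
eef_pos: [0.6636, 0.1538, 0.1426]
tool_rot: [0.57, 0.821, 0.001, 0.001]
ft_force: [-0.6, -0.6, -2.4]
grip_width: 0.0146
grasp_force: 58.9
```

Run:
```python
from h import *
im,W,o=snap("w12");print(o["grip_width"],o["grasp_force"],o["ft_force"])
t=np.ascontiguousarray(bot.camera("top")[:,:,::-1]);s=np.ascontiguousarray(bot.camera("scene")[:,:,::-1]);cv2.imwrite("pics/top5.png",t);cv2.imwrite("pics/sc5.png",s)
# bar end and hub in wrist
for r in range(190,330,8): print(r,im[r,250:386:8].max(1))
```

```text
t 38.1 tcp [0.6636 0.1538 0.1426] yaw 110.46749415726782 tilt [0.0011 0.0009]
0.014624621682448281 58.89069378376007 [-0.5817 -0.6053 -2.447 ]
190 [179 186 194 187 194 191 189 186 186 136 128 139 194 190 185 155 119]
198 [181 194 197 195 192 183 191 187 185 137 147 191 187 191 181 133 125]
206 [173 185 196 188 190 187 191 193 191 191 185 193 185 183 193 135 143]
214 [178 186 191 190 188 189 189 190 187 186 187 189 193 183 143 149 187]
222 [189 189 190 193 188 191 174  15  20  26  63 191 194 138 139 193 194]
230 [185 194 190 196 190 186  28  27  25  25  27 171 136 135 177 193 193]
238 [188 193 187 102 107 108  23  35  31  32  31  65 108 107 172 192 189]
246 [196 192 192  80  82  78  22  28  31  33  31  72 105 110 110 190 194]
254 [195 193 123 119 120 120  24  24  33  28  34 110 165 165 166 188 183]
262 [193 195 134 122 121 122  19  28  35  34  31 113 171 171 171 187 191]
270 [135 138 130 124 123 123  31  25  33  32  29 120 172 174 172 191 192]
278 [135 133 138 122 121 119  19  28  28  29  26 122 171 173 172 193 191]
286 [134 132 142 122 125 125  11  29  26  23  25 138 175 176 179 194 190]
294 [133 132 138 123 101  65  18  26  19  27  24  47  88 174 174 195 193]
302 [138 135 135  63  86  89  15  25  23  18  31  31  85  92  96 186 191]
310 [138 139  35  27  87  84  22  28  14  36  27  17  86  78  25 123 192]
318 [139 135  25  32  86  76  22  29  20  24  10  13  87  87  34  37 193]
326 [141 103  12  52  87  55  22  31  26  19  28  26  87  87  29  24 197]
```

Run:
```python
from h import *
from scipy.spatial.transform import Rotation as Ro
im=cv2.GaussianBlur(cv2.imread("pics/w12.png"),(3,3),0);W=json.load(open("w12.json"))
tcp=np.array([.6636,.1538,.1426]);R=Ro.from_quat(np.r_[np.sin(0)*0+np.array([.57,.8216,.0011,.0009])]).as_matrix()
def pp(x,y,zb): return proj(W,tcp+R@np.array([x,y,.0195-zb]))  # zb height above hub underside; tool z down
for n,a in dict(barL=(.042,-.008,.066),barR=(.042,.008,.066),hubFL=(.023,-.023,.034),hubFR=(.023,.023,.034),hubL0=(.012,-.023,.034),hubR0=(.012,.023,.034)).items(): print(n,pp(*a))
g=im.max(2).astype(int)
for r in(262,270,278): 
    print(r,"L",[(c,g[r,c]) for c in range(256,274,2)],"R",[(c,g[r,c]) for c in range(356,376,2)])
for c in(280,350,355): print(c,[(r,g[r,c]) for r in range(228,262,2)])
print("bar",[(r,g[r,318]) for r in range(208,228,2)],[(c,g[232,c]) for c in range(288,346,3)])
```

```text
barL [294.0178 225.4472]
barR [340.7571 225.4091]
hubFL [265.2049 250.6714]
hubFR [369.3558 250.5955]
hubL0 [266.1962 274.001 ]
hubR0 [368.3814 273.9346]
262 L [(256, np.int64(195)), (258, np.int64(194)), (260, np.int64(191)), (262, np.int64(189)), (264, np.int64(173)), (266, np.int64(138)), (268, np.int64(124)), (270, np.int64(123)), (272, np.int64(123))] R [(356, np.int64(172)), (358, np.int64(171)), (360, np.int64(172)), (362, np.int64(171)), (364, np.int64(172)), (366, np.int64(172)), (368, np.int64(180)), (370, np.int64(187)), (372, np.int64(187)), (374, np.int64(189))]
270 L [(256, np.int64(135)), (258, np.int64(137)), (260, np.int64(140)), (262, np.int64(138)), (264, np.int64(135)), (266, np.int64(131)), (268, np.int64(125)), (270, np.int64(123)), (272, np.int64(122))] R [(356, np.int64(173)), (358, np.int64(173)), (360, np.int64(174)), (362, np.int64(173)), (364, np.int64(173)), (366, np.int64(174)), (368, np.int64(185)), (370, np.int64(190)), (372, np.int64(189)), (374, np.int64(194))]
278 L [(256, np.int64(133)), (258, np.int64(134)), (260, np.int64(136)), (262, np.int64(13
[... 1415 characters left out ...]
4(176)), (258, np.int64(177)), (260, np.int64(174))]
bar [(208, np.int64(187)), (210, np.int64(184)), (212, np.int64(184)), (214, np.int64(186)), (216, np.int64(186)), (218, np.int64(161)), (220, np.int64(79)), (222, np.int64(22)), (224, np.int64(20)), (226, np.int64(21))] [(288, np.int64(179)), (291, np.int64(182)), (294, np.int64(165)), (297, np.int64(46)), (300, np.int64(23)), (303, np.int64(26)), (306, np.int64(28)), (309, np.int64(27)), (312, np.int64(28)), (315, np.int64(27)), (318, np.int64(30)), (321, np.int64(27)), (324, np.int64(28)), (327, np.int64(25)), (330, np.int64(25)), (333, np.int64(25)), (336, np.int64(65)), (339, np.int64(161)), (342, np.int64(136)), (345, np.int64(134))]
```

Call:
{"api": "step_arm", "payload": {"targets": "-0.72 -0.02 -0.03 0.03 0 0 0.1; -0.72 -0.05 -0.1 0.055 0 0 0.2; -0.72 -0.09 -0.17 0.055 0 0 0.3; -0.72 -0.13 -0.24 0.055 0 0 0.4; -0.72 -0.17 -0.31 0.055 0 0 0.5; -0.72 -0.21 -0.38 0.055 0 0 0.6; -0.72 -0.25 -0.45 0.055 0 0 0.7; -0.72 -0.29 -0.52 0.055 0 0 0.8; -0.72 -0.33 -0.59 0.055 0 0 0.9; -0.72 -0.37 -0.66 0.055 0 0 1"}}

```text
clock: 39.08
eef_pos: [0.4754, -0.1774, 0.167]
tool_rot: [0.21, 0.978, 0.0, -0.002]
ft_force: [-0.2, -0.5, -1.2]
grip_width: 0.0147
grasp_force: 59.0
```

Call:
{"api": "step_arm", "payload": {"targets": "-0.72 -0.02 -0.05 -0.02 0 0 0.023; -0.72 -0.037 -0.08 -0.05 0 0 0.023; -0.72 -0.037 -0.08 -0.09 0 0 0.023; -0.72 -0.037 -0.08 -0.09 0 0 0.023; -0.72 -0.037 -0.08 -0.09 0 0 0.023; -0.72 -0.037 -0.08 -0.09 0 0 0.023"}}

```text
clock: 39.58
eef_pos: [0.4594, -0.2159, 0.1237]
tool_rot: [0.203, 0.979, 0.0, -0.001]
ft_force: [0.2, 0.7, -1.5]
grip_width: 0.0148
grasp_force: 59.1
```

Run:
```python
from h import *
im,W,o=snap("w13");print(o["grip_width"],o["grasp_force"],o["ft_force"],o["joint_pos"])
p=proj(W,[.461,-.2165,.062]);print(p)
c=im[150:400,200:440];cv2.imwrite("pics/w13c.png",cv2.resize(c,None,fx=2.3,fy=2.3,interpolation=cv2.INTER_CUBIC))
```

```text
t 39.5833 tcp [ 0.4594 -0.2159  0.1237] yaw 156.5382396603806 tilt [ 0.0002 -0.0006]
0.014824895224589697 59.06520903110504 [ 0.2199  0.715  -1.5029] [-0.4395  0.3075 -0.1241  1.1405  0.0001 -0.03  ]
[317.7164 252.8834]
```

View pics/w13c.png

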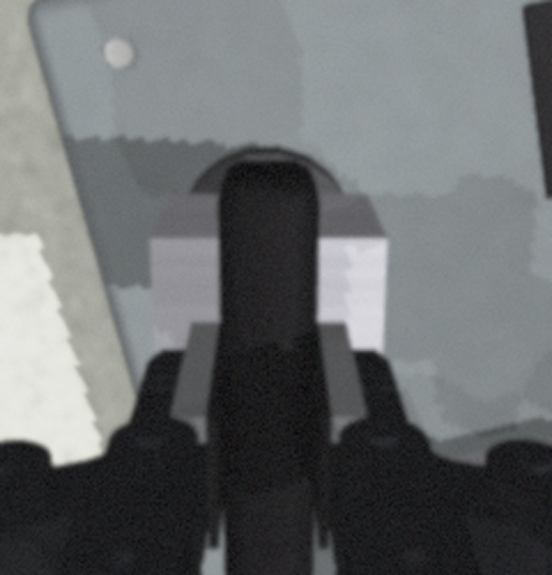

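The collar's arc is visible behind the hub: ends at crop (190,190) and (343,190), top at (265,147), against a hub centre column of 268. I'll fit it to find the remaining offset.

Run:
```python
from h import *
from scipy.optimize import least_squares
im=cv2.imread("pics/w13.png");W=json.load(open("w13.json"))
g=cv2.GaussianBlur(im,(3,3),0).max(2).astype(float)
pts=[]
for c in range(286,346,2):
    col=g[205:236,c];d=np.diff(col);k=d.argmin()
    if d[k]<-9: pts.append((c,205+k+.5))
pts=np.array(pts);print(pts[::3].tolist())
for z in(.062,):
    P=np.array([onplane(W,q,z)[:2] for q in pts])
    f=lambda s:np.hypot(P[:,0]-s[0],P[:,1]-s[1])-.026
    s=least_squares(f,[.461,-.217],loss="soft_l1",f_scale=.0005);print(z,s.x,np.abs(s.fun).max(),np.sqrt(s.cost))
```

```text
[[286.0, 211.5], [292.0, 210.5], [298.0, 217.5], [304.0, 213.5], [310.0, 212.5], [316.0, 213.5], [322.0, 213.5], [328.0, 215.5], [334.0, 217.5], [340.0, 221.5]]
0.062 [ 0.4587 -0.2187] 0.005821921095696809 0.0035842700649119695
```

Run:
```python
from h import *
from scipy.optimize import least_squares
im=cv2.imread("pics/w13.png");W=json.load(open("w13.json"))
g=cv2.GaussianBlur(im,(3,3),0).max(2).astype(float)
for c0,c1 in((298,346),(306,346)):
  pts=[]
  for c in range(c0,c1):
    col=g[208:236,c];d=np.diff(col);k=d.argmin()
    if d[k]<-7: pts.append((c,208+k+.5))
  P=np.array([onplane(W,q,.062)[:2] for q in pts])
  s=least_squares(lambda s:np.hypot(P[:,0]-s[0],P[:,1]-s[1])-.026,[.461,-.217],loss="soft_l1",f_scale=.0005)
  tx=np.array([np.cos(np.radians(156.54)),np.sin(np.radians(156.54))]);ty=np.array([tx[1],-tx[0]])
  d=s.x-np.array([.4594,-.2159]);print(len(pts),s.x,np.abs(s.fun).mean(),"toolx",d@tx,"tooly",d@ty)
# hub in this view
print([(r,g[r,277]) for r in range(240,266,2)],[(r,g[r,355]) for r in range(240,266,2)])
print("L",[(c,g[275,c]) for c in range(258,274,2)],"R",[(c,g[275,c]) for c in range(360,376,2)])
```

```text
48 [ 0.4593 -0.2182] 0.00027182530977279434 toolx -0.0008024350605467239 tooly -0.0021173642844552385
40 [ 0.4595 -0.218 ] 0.00021663344508433425 toolx -0.0009005186949582122 tooly -0.001931831240926189
[(240, np.float64(109.0)), (242, np.float64(107.0)), (244, np.float64(106.0)), (246, np.float64(108.0)), (248, np.float64(109.0)), (250, np.float64(108.0)), (252, np.float64(117.0)), (254, np.float64(146.0)), (256, np.float64(157.0)), (258, np.float64(156.0)), (260, np.float64(155.0)), (262, np.float64(152.0)), (264, np.float64(152.0))] [(240, np.float64(104.0)), (242, np.float64(102.0)), (244, np.float64(101.0)), (246, np.float64(102.0)), (248, np.float64(101.0)), (250, np.float64(104.0)), (252, np.float64(127.0)), (254, np.float64(187.0)), (256, np.float64(211.0)), (258, np.float64(215.0)), (260, np.float64(218.0)), (262, np.float64(219.0)), (264, np.float64(218.0))]
L [(258, np.float64(149.0)), (260, np.float64(149.0)), (262, np.float64(138.0)), (264, np.float64(136.0)), (266, np.float64(146.0)), (268, np.float64(150.0)), (270, np.float64(151.0)), (272, np.float64(150.0))] R [(360, np.float64(217.0)), (362, np.float64(217.0)), (364, np.float64(216.0)), (366, np.float64(206.0)), (368, np.float64(163.0)), (370, np.float64(143.0)), (372, np.float64(143.0)), (374, np.float64(143.0))]
```

Call:
{"api": "step_arm", "payload": {"targets": "-0.72 -0.001 -0.0026 -0.01 0 0 0; -0.72 -0.001 -0.0026 -0.02 0 0 0; -0.72 -0.001 -0.0026 -0.028 0 0 0; -0.72 -0.001 -0.0026 -0.034 0 0 0; -0.72 -0.001 -0.0026 -0.039 0 0 0; -0.72 -0.001 -0.0026 -0.039 0 0 0; -0.72 -0.001 -0.0026 -0.039 0 0 0"}}

```text
clock: 40.22
eef_pos: [0.4589, -0.2177, 0.1044]
tool_rot: [0.204, 0.979, 0.0, -0.0]
ft_force: [-0.6, 0.0, -1.7]
grip_width: 0.0147
grasp_force: 59.1
```

Call:
{"api": "step_arm", "payload": {"targets": "-0.72 0 0 -0.003 0 0 0; -0.72 0 0 -0.006 0 0 0; -0.72 0 0 -0.006 0 0 0"}}

```text
clock: 40.47
eef_pos: [0.4594, -0.2178, 0.1015]
tool_rot: [0.204, 0.979, 0.0, 0.0]
ft_force: [0.9, -0.1, -3.2]
grip_width: 0.0146
grasp_force: 59.1
```

Call:
{"api": "step_arm", "payload": {"targets": "-0.72 0 0 -0.003 0 0 0; -0.72 0 0 -0.006 0 0 0; -0.72 0 0 -0.006 0 0 0"}}

```text
clock: 40.72
eef_pos: [0.4593, -0.2177, 0.0984]
tool_rot: [0.204, 0.979, 0.0, 0.0]
ft_force: [0.7, 0.3, -2.4]
grip_width: 0.0146
grasp_force: 59.0
```

It's in: the hub is 9 mm over the shaft with no resistance. On down.

Call:
{"api": "step_arm", "payload": {"targets": "-0.72 0 0 -0.006 0 0 0; -0.72 0 0 -0.012 0 0 0; -0.72 0 0 -0.018 0 0 0; -0.72 0 0 -0.024 0 0 0; -0.72 0 0 -0.028 0 0 0; -0.72 0 0 -0.028 0 0 0; -0.72 0 0 -0.028 0 0 0"}}

```text
clock: 41.3
eef_pos: [0.4593, -0.2178, 0.084]
tool_rot: [0.204, 0.979, 0.0, 0.0]
ft_force: [4.1, 1.1, -5.6]
grip_width: 0.0147
grasp_force: 58.8
```

Call:
{"api": "step_arm", "payload": {"targets": "-0.72 0 0 -0.003 0 0 0; -0.72 0 0 -0.006 0 0 0; -0.72 0 0 -0.006 0 0 0"}}

```text
clock: 41.55
eef_pos: [0.4593, -0.2178, 0.0816]
tool_rot: [0.204, 0.979, 0.0, 0.0]
ft_force: [3.4, 0.7, -1.3]
grip_width: 0.0148
grasp_force: 59.2
```

Call:
{"api": "step_arm", "payload": {"targets": "-0.72 0.001 0 -0.002 0 0 0; -0.72 0.001 0 -0.004 0 0 0; -0.72 0.001 0 -0.004 0 0 0"}}

```text
clock: 41.8
eef_pos: [0.4595, -0.2178, 0.0815]
tool_rot: [0.204, 0.979, -0.0, 0.001]
ft_force: [-0.9, 2.9, 11.2]
grip_width: 0.0148
grasp_force: 61.0
```

Call:
{"api": "step_arm", "payload": {"targets": "-0.72 0 0 -0.002 0 0 0; -0.72 0 0 -0.002 0 0 0"}}

```text
clock: 41.97
eef_pos: [0.4595, -0.2179, 0.0814]
tool_rot: [0.204, 0.979, -0.0, 0.001]
ft_force: [-2.6, 3.4, 18.4]
grip_width: 0.0148
grasp_force: 61.9
```

Fully home: z 0.0814 against 0.0815 predicted, with 18 N contact. Now the clockwise turn.

Call:
{"api": "step_arm", "payload": {"targets": "-0.72 0 0 0.002 0 0 -0.05; -0.72 0 0 0.002 0 0 -0.12; -0.72 0 0 0.002 0 0 -0.2; -0.72 0.001 0 0.002 0 0 -0.3; -0.72 0.001 0 0.002 0 0 -0.4; -0.72 0.001 0.001 0.002 0 0 -0.5; -0.72 0.001 0.001 0.002 0 0 -0.6; -0.72 0.001 0.001 0.002 0 0 -0.6"}}

```text
clock: 42.63
eef_pos: [0.461, -0.2171, 0.0815]
tool_rot: [0.428, 0.904, 0.001, 0.001]
ft_force: [1.3, 4.0, 9.9]
grip_width: 0.0153
grasp_force: 60.7
```

```bash
cat >> h.py <<'E'
def st():
    o=bot.get_obs();q=o["tool_rot"];print(o["clock"],o["eef_pos"],"yaw",np.degrees(2*np.arctan2(q[1],q[0])),"F",o["ft_force"],"M",o["ft_torque"],"g",o["grip_width"],o["grasp_force"])
E
python3 -c "
from h import *
st()"
```

```text
42.6333 [ 0.461  -0.2171  0.0815] yaw 129.3766155572575 F [1.339  4.0217 9.9119] M [ 0.8105 -0.2518 -0.078 ] g 0.015285803050467166 60.69874405860901
```

Call:
{"api": "step_arm", "payload": {"targets": "-0.72 0 0 0 0 0 -0.1; -0.72 0 0 0 0 0 -0.2; -0.72 0 0 0 0 0 -0.3; -0.72 0.001 0.001 0 0 0 -0.4; -0.72 0.001 0.001 0 0 0 -0.5; -0.72 0.001 0.001 0 0 0 -0.6; -0.72 0.001 0.001 0 0 0 -0.7; -0.72 0.001 0.001 0 0 0 -0.7"}}

```text
clock: 43.3
eef_pos: [0.4615, -0.2168, 0.0815]
tool_rot: [0.657, 0.754, 0.001, 0.001]
ft_force: [1.2, 3.7, 8.5]
grip_width: 0.0147
grasp_force: 60.7
```

```bash
python3 -c "
from h import *
st()"
```

```text
43.3 [ 0.4615 -0.2168  0.0815] yaw 97.8670212600208 F [1.2104 3.662  8.546 ] M [ 0.6813 -0.2464 -0.0787] g 0.01466562326567298 60.671292543411255
```

Call:
{"api": "step_arm", "payload": {"targets": "-0.72 0 0 0 0 0 -0.03; -0.72 0 0 0 0 0 -0.06; -0.72 0 0 0 0 0 -0.06"}}

```text
clock: 43.55
eef_pos: [0.4615, -0.2169, 0.0815]
tool_rot: [0.674, 0.739, 0.001, 0.001]
ft_force: [1.7, 3.6, 9.2]
grip_width: 0.0148
grasp_force: 60.6
```

```bash
python3 -c "
from h import *
st()"
```

```text
43.55 [ 0.4615 -0.2169  0.0815] yaw 95.28861999957438 F [1.7226 3.5935 9.1533] M [ 0.6506 -0.2321  0.11  ] g 0.014799256852322435 60.64449727535248
```

Backlash between bore and shaft is about 7°, so I'll keep turning until the torque shows the stop.

Call:
{"api": "step_arm", "payload": {"targets": "-0.72 0 0 0 0 0 -0.04; -0.72 0 0 0 0 0 -0.08; -0.72 0 0 0 0 0 -0.1; -0.72 0 0 0 0 0 -0.1"}}

```text
clock: 43.88
eef_pos: [0.4616, -0.2168, 0.0815]
tool_rot: [0.702, 0.712, 0.001, 0.001]
ft_force: [1.7, 3.2, 8.8]
grip_width: 0.0148
grasp_force: 60.6
```

```bash
python3 -c "
from h import *
st()"
```

```text
43.8833 [ 0.4616 -0.2168  0.0815] yaw 90.80782136425987 F [1.7305 3.2465 8.8121] M [ 0.6236 -0.2891  0.0672] g 0.014791771444198755 60.63255071640015
```

Call:
{"api": "step_arm", "payload": {"targets": "-0.72 0 0 0 0 0 -0.03; -0.72 0 0 0 0 0 -0.06; -0.72 0 0 0 0 0 -0.06"}}

```text
clock: 44.13
eef_pos: [0.4616, -0.2169, 0.0815]
tool_rot: [0.719, 0.695, 0.001, 0.001]
ft_force: [2.2, 3.0, 10.2]
grip_width: 0.0144
grasp_force: 60.6
```

```bash
python3 -c "
from h import *
st()"
```

```text
44.1333 [ 0.4616 -0.2169  0.0815] yaw 88.09291716105847 F [ 2.2322  2.9559 10.245 ] M [ 0.6648 -0.272   0.0444] g 0.0143810315349088 60.619041323661804
```

Call:
{"api": "step_arm", "payload": {"targets": "-0.72 0 0 0 0 0 -0.03; -0.72 0 0 0 0 0 -0.06; -0.72 0 0 0 0 0 -0.06"}}

```text
clock: 44.38
eef_pos: [0.4617, -0.2169, 0.0815]
tool_rot: [0.735, 0.678, 0.001, 0.001]
ft_force: [1.8, 3.5, 8.7]
grip_width: 0.0148
grasp_force: 60.6
```

```bash
python3 -c "
from h import *
st()"
```

```text
44.3833 [ 0.4617 -0.2169  0.0815] yaw 85.39326781858823 F [1.8125 3.547  8.6787] M [ 0.6296 -0.2998  0.1387] g 0.014801551526217854 60.608696937561035
```

Call:
{"api": "step_arm", "payload": {"targets": "-0.72 0 0 0 0 0 -0.03; -0.72 0 0 0 0 0 -0.06; -0.72 0 0 0 0 0 -0.06"}}

```text
clock: 44.63
eef_pos: [0.4617, -0.2169, 0.0815]
tool_rot: [0.75, 0.661, 0.001, 0.001]
ft_force: [1.2, 1.6, 8.8]
grip_width: 0.0147
grasp_force: 60.8
```

```bash
python3 -c "
from h import *
st()"
```

```text
44.6333 [ 0.4617 -0.2169  0.0815] yaw 82.76952184805553 F [1.1541 1.6251 8.8387] M [ 0.5637 -0.2996  0.5224] g 0.014692542544357468 60.780601501464844
```

Call:
{"api": "step_arm", "payload": {"targets": "-0.72 0 0 0 0 0 -0.03; -0.72 0 0 0 0 0 -0.06; -0.72 0 0 0 0 0 -0.06"}}

```text
clock: 44.88
eef_pos: [0.4618, -0.2169, 0.0815]
tool_rot: [0.765, 0.644, 0.001, 0.001]
ft_force: [2.1, 3.6, 8.7]
grip_width: 0.0146
grasp_force: 62.6
```

```bash
python3 -c "
from h import *
st()"
```

```text
44.8833 [ 0.4618 -0.2169  0.0815] yaw 80.16600144054647 F [2.0836 3.568  8.6792] M [ 0.4966 -0.2625  1.0855] g 0.014578882911825247 62.56863713264465
```

Torque 1.1 N m: the stop is reached. Release and rise, then look.

Call:
{"api": "step_arm", "payload": {"targets": "-0.6 0 0 0 0 0 0; -0.5 0 0 0 0 0 0; -0.3 0 0 0 0 0 0; -0.2 0 0 0 0 0 0; -0.2 0 0 0.02 0 0 0; -0.2 0 0 0.06 0 0 0; -0.2 0 0 0.12 0 0 0; -0.2 0 0 0.2 0 0 0; -0.2 0 0 0.24 0 0 0; -0.2 0 0 0.24 0 0 0"}}

```text
clock: 45.72
eef_pos: [0.4631, -0.2184, 0.2056]
tool_rot: [0.766, 0.643, 0.002, 0.005]
ft_force: [0.8, -0.6, 0.2]
grip_width: 0.0341
grasp_force: 0.0
```

Call:
{"api": "step_arm", "payload": {"targets": "-0.6 0 0 0 0 0 0; -1 0 0 0 0 0 0; -1 0 0 0 0 0 0"}}

```text
clock: 45.97
eef_pos: [0.4592, -0.2163, 0.1979]
tool_rot: [0.766, 0.643, -0.001, -0.002]
ft_force: [-0.2, -0.0, 0.0]
grip_width: 0.0004
grasp_force: 0.0
```

Run:
```python
from h import *
im,W,o=snap("w14");st()
print("handle",handle(im,W,proj(W,[.4615,-.217,.128]),.128)[1:])
t=np.ascontiguousarray(bot.camera("top")[:,:,::-1]);cv2.imwrite("pics/top6.png",t)
a=cv2.resize(im,(400,300),interpolation=cv2.INTER_AREA)
a=cv2.resize(im[0:360,120:600],(560,420));b=cv2.resize(t[200:360,320:500],None,fx=1.33,fy=1.33)
c=np.zeros((420,800,3),np.uint8);c[:,:560]=a;c[:b.shape[0],560:560+b.shape[1]]=b;cv2.imwrite("pics/w14c.png",c)
for r in(150,190): 
  print([int(v) for v in im[r,380:600:6].max(1)])
```

```text
t 45.9667 tcp [ 0.4592 -0.2163  0.1979] yaw 79.98502969257133 tilt [-0.0008 -0.0015]
46.0167 [ 0.4592 -0.2163  0.1979] yaw 79.9871653586981 F [-0.4061  0.2862 -0.0377] M [-0.006  -0.0224  0.0175] g 2.278017896226361e-05 0.0
handle (array([ 306,  185,   27,  152, 2327], dtype=int32), ((459.239990234375, -230.34368896484375), (110.5019760131836, 15.910043716430664), 82.08536529541016))
[134, 136, 135, 138, 135, 138, 130, 124, 88, 114, 151, 50, 56, 30, 26, 26, 29, 27, 33, 33, 21, 20, 79, 182, 147, 126, 211, 208, 211, 204, 202, 208, 209, 208, 213, 204, 197]
[140, 140, 127, 131, 116, 116, 117, 83, 88, 183, 53, 63, 78, 100, 104, 92, 19, 38, 37, 35, 34, 37, 33, 37, 32, 36, 36, 161, 209, 209, 212, 209, 215, 217, 213, 214, 209]
```

View pics/w14c.png

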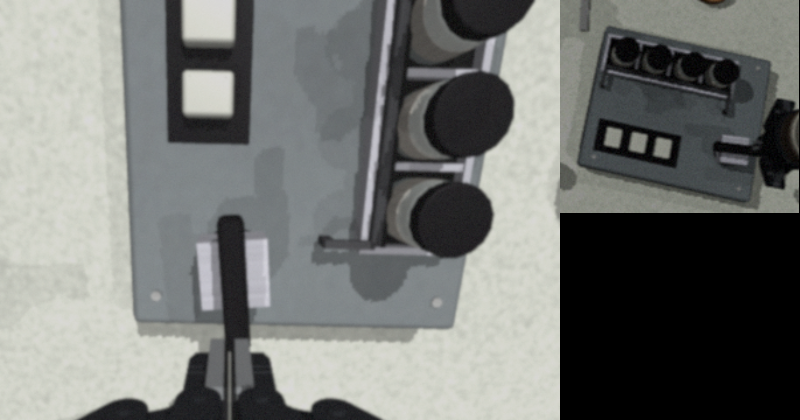

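The clamp bar has advanced, with the front wall's white edge now showing at (375,130) ahead of it. The jars are upright at (490,10), (470,115) and (450,215), and the handle sits on the shaft at (232,270). Next is the middle key.

Call:
{"api": "step_arm", "payload": {"targets": "-1 0.005 0.06 0 0 0 0; -1 0.012 0.13 0 0 0 -0.01; -1 0.018 0.2 0 0 0 -0.03; -1 0.023 0.27 0 0 0 -0.03; -1 0.025 0.32 0 0 0 -0.03; -1 0.025 0.32 -0.06 0 0 -0.03; -1 0.025 0.32 -0.13 0 0 -0.03; -1 0.025 0.32 -0.2 0 0 -0.03; -1 0.025 0.32 -0.26 0 0 -0.03; -1 0.025 0.32 -0.26 0 0 -0.03"}}

```text
clock: 46.9
eef_pos: [0.4667, -0.0558, 0.0631]
tool_rot: [0.773, 0.634, -0.005, -0.005]
ft_force: [-1.4, 0.7, -0.9]
grip_width: 0.0002
grasp_force: 0.0
```

Call:
{"api": "step_arm", "payload": {"targets": "-1 0 0 0 0 0 0; -1 0 0 0 0 0 0"}}

```text
clock: 47.07
eef_pos: [0.4738, -0.0569, 0.0705]
tool_rot: [0.774, 0.634, 0.0, 0.0]
ft_force: [-0.6, 0.0, -0.0]
grip_width: 0.0
grasp_force: 0.0
```

Run:
```python
from h import *
im,W,o=snap("w15");st()
for n,p in dict(L=(.482,-.0145,.056),M=(.473,-.0567,.064),R=(.4645,-.1,.064)).items(): print(n,proj(W,p))
for c,s in blobs(im[:,230:420].min(2)>165,300,20000): print(c+[230,0],s)
```

```text
t 47.0667 tcp [ 0.4738 -0.0569  0.0705] yaw 78.63929231463649 tilt [0.0003 0.0004]
47.1167 [ 0.4746 -0.0571  0.0713] yaw 78.63323027481893 F [ 0.0915 -0.327   1.1142] M [0.0218 0.0115 0.0024] g -6.336946060904797e-05 0.0
L [315.9853 194.7049]
M [315.0571 280.6463]
R [315.5441 355.5048]
[324.1681  43.1139] [    0     0   190    89 16572]
[315.4982 194.1461] [  54  169   64   52 3252]
[315.7932 276.3069] [  55  257   63   45 2408]
```

Call:
{"api": "step_arm", "payload": {"targets": "-1 -0.001 0 -0.02 0 0 0; -1 -0.001 0 -0.04 0 0 0; -1 -0.001 0 -0.06 0 0 0; -1 -0.001 0 -0.066 0 0 0; -1 -0.001 0 -0.066 0 0 0; -1 -0.001 0 -0.066 0 0 0"}}

```text
clock: 47.62
eef_pos: [0.4737, -0.0571, 0.0381]
tool_rot: [0.774, 0.634, 0.001, 0.001]
ft_force: [-1.1, 0.7, 2.4]
grip_width: 0.0002
grasp_force: 1.2
```

Call:
{"api": "step_arm", "payload": {"targets": "-1 0 0 -0.003 0 0 0; -1 0 0 -0.006 0 0 0; -1 0 0 -0.006 0 0 0"}}

```text
clock: 47.87
eef_pos: [0.473, -0.0568, 0.0338]
tool_rot: [0.774, 0.634, 0.0, 0.0]
ft_force: [0.9, -0.4, 0.7]
grip_width: -0.0002
grasp_force: 0.1
```

Call:
{"api": "step_arm", "payload": {"targets": "-1 0 0 -0.003 0 0 0; -1 0 0 -0.006 0 0 0; -1 0 0 -0.006 0 0 0"}}

```text
clock: 48.12
eef_pos: [0.4723, -0.0567, 0.0303]
tool_rot: [0.774, 0.634, -0.0, -0.0]
ft_force: [0.6, -0.2, 0.5]
grip_width: -0.0001
grasp_force: 0.2
```

Call:
{"api": "step_arm", "payload": {"targets": "-1 0 0 -0.003 0 0 0; -1 0 0 -0.005 0 0 0; -1 0 0 -0.005 0 0 0"}}

```text
clock: 48.37
eef_pos: [0.4724, -0.0567, 0.03]
tool_rot: [0.774, 0.634, 0.0, 0.0]
ft_force: [-6.3, 0.6, 17.8]
grip_width: 0.0001
grasp_force: 9.2
```

Run:
```python
from h import *
im,W,o=snap("w16");st()
for n,z in (("Ldown",.056),("Lup",.064)): print(n,proj(W,(.482,-.0145,z)))
for c,s in blobs(im[100:300,230:420].min(2)>165,300,20000): print(c+[230,100],s)
```

```text
t 48.3667 tcp [ 0.4724 -0.0567  0.03  ] yaw 78.64720107768447 tilt [0.0003 0.0003]
48.4167 [ 0.4724 -0.0567  0.03  ] yaw 78.64642096054952 F [-6.3981  0.0807 18.6926] M [0.1875 1.3486 0.0819] g 8.095767836472942e-05 9.137545085395686
Ldown [319.3168 209.9104]
Lup [319.4833 213.9671]
[319.734  211.9298] [  47   78   86   69 5714]
[319.8113 288.1243] [  51  180   76   20 1150]
```

Call:
{"api": "step_arm", "payload": {"targets": "-1 0 0 0.02 0 0 0; -1 0 0 0.08 0 0 0; -1 0 0 0.16 0 0 0; -1 0 0 0.24 0 0 0; -1 0 -0.06 0.3 0 0 0; -1 0 -0.12 0.34 0 0 0; -1 0 -0.14 0.34 0 0 0; -1 0 -0.14 0.34 0 0 0; -1 0 -0.14 0.34 0 0 0; -1 0 -0.14 0.34 0 0 0"}}

```text
clock: 49.25
eef_pos: [0.4712, -0.1258, 0.1962]
tool_rot: [0.774, 0.634, -0.001, -0.002]
ft_force: [0.1, 0.5, 0.4]
grip_width: -0.0
grasp_force: 0.0
```

Run:
```python
from h import *
im,W,o=snap("w17");st()
K=dict(L=(.482,-.0145),M=(.473,-.0567),R=(.4645,-.1))
for n,p in K.items(): print(n,"up",proj(W,(*p,.064)),"down",proj(W,(*p,.056)))
for c,s in blobs(im[:,200:420].min(2)>165,300,4000): print(c+[200,0],s,"len",s[2:4])
T=bot.camera_info("top");t=np.ascontiguousarray(bot.camera("top")[:,:,::-1]);cv2.imwrite("pics/top7.png",t)
for nm in("top0","top7"):
  i=cv2.imread(f"pics/{nm}.png")
  d=cv2.cvtColor(i,cv2.COLOR_BGR2GRAY).astype(int)
  print(nm,[(np.round(c+[340,285],2).tolist(),int(s[4])) for c,s in blobs(i[285:330,340:420].min(2)>110,50,500)])
a,b=[cv2.imread(f"pics/{n}.png").astype(int) for n in("top0","top7")]
d=(abs(a-b).max(2)>45)
d=cv2.morphologyEx(d.astype(np.uint8),cv2.MORPH_OPEN,np.ones((3,3)))
for c,s in blobs(d,20,1e6): print("diff",c.round(),s)
# shaft/handle/bar
l=handle(im,W,proj(W,[.4625,-.205,.128]),.128);print(l[1:])
```

```text
t 49.25 tcp [ 0.4712 -0.1258  0.1962] yaw 78.66041534173304 tilt [-0.0009 -0.0017]
49.3 [ 0.4712 -0.1256  0.1962] yaw 78.69563626418316 F [ 0.4271  1.0203 -0.1192] M [ 0.0362 -0.0429 -0.057 ] g -1.2949260195208396e-05 0.0
L up [302.3863  82.5522] down [302.8102  84.0617]
M up [302.3413 141.4021] down [302.7491 141.3241]
R up [303.1652 196.7023] down [303.5362 195.251 ]
[324.19     7.5577] [  28    0  192   17 3052] len [192  17]
[302.4351  83.5531] [  81   66   43   37 1517] len [43 37]
[303.1512 142.8807] [  84  127   40   33 1283] len [40 33]
[303.3877 197.3959] [  84  182   39   32 1215] len [39 32]
top0 [([359.33, 302.31], 106), ([377.83, 306.63], 93), ([396.34, 310.6], 88)]
top7 [([359.91, 302.61], 136), ([377.84, 306.72], 128), ([396.77, 310.68], 132)]
diff [296. 233.] [276 218  39  29 633]
diff [372. 229.] [367 228  10   4  31]
diff [396. 235.] [393 233   8   4  25]
diff [471. 262.] [458 233  29  61 811]
diff [492. 243.] [488 234   8  21  79]
diff [379. 240.] [377 236   4   9  29]
diff [403. 245.] [401 239   4  13  41]
diff [425. 246.] [418 239  12  18  76]
diff [502. 243.] [4
[... 859 characters left out ...]
 420.] [569 414   8  13  58]
diff [588. 419.] [584 415  10   9  51]
diff [566. 421.] [563 417   6   8  34]
diff [553. 424.] [551 419   7  11  45]
diff [597. 423.] [593 418   8  11  49]
diff [535. 429.] [531 420  10  18 111]
diff [560. 433.] [557 428   9  11  56]
diff [568. 430.] [567 428   4   6  22]
diff [582. 430.] [580 428   5   5  22]
diff [569. 456.] [ 549  431   50   49 1133]
diff [589. 441.] [587 437   5  10  42]
diff [620. 470.] [588 448  52  32 685]
diff [571. 475.] [565 472  15   8  59]
diff [358. 478.] [351 477  16   3  41]
(array([    0,   292,   640,   188, 56825], dtype=int32), ((448.31854248046875, -241.512939453125), (169.0480194091797, 533.2181396484375), 78.92635345458984))
```

The left key now reads as up: key spacing 59.3 px against 58.8 predicted for left up and 57.3 for left down. The middle key travelled 8 mm to its bottom. The before/after comparison of the top images shows no change at any bystander. Handing in.

```bash
python3 -c "
from workcell import bot
print(bot.job_done())"
```

```text
the job is handed in; nothing more can be done
None
```

I handed the job in at about 49 s: four jars stand in the cradle, the T-handle is home on the shaft and turned to its stop, and the middle key is down with the left key up; the hand-in returned no verdict.

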